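Weigh the battery box on the two-pan balance

TASK

Find out what the red battery box weighs: take weights from the sloping rack and set them down gently, not dropped, upright on the floor of the balance's empty tray, until the beam comes to rest level. The box stays standing in its own tray, weights you do not need stay in the rack or stand upright on the table, and nothing else is disturbed.

Things in the scene. Friction and masses are not known exactly. Their poses are not given: they have to be found in the camera images.
- weight_100: 100 g weight of bare aluminium: a round body 60 mm across and 10 mm high with a round upright grip 24 mm across and 50 mm long on top, 60 mm in all. Origin: centre of the flat underside; z runs up through the grip. It starts on the rack's slope, leaning 32 degrees from vertical, grip towards the rack's front. The weights stand in the four slots in any order and differ in height only.
- weight_200: 200 g weight of bare aluminium: a round body 60 mm across and 22 mm high with a round upright grip 24 mm across and 50 mm long on top, 72 mm in all. Origin: centre of the flat underside; z runs up through the grip. It starts on the rack's slope, leaning 32 degrees from vertical, grip towards the rack's front. The weights stand in the four slots in any order and differ in height only.
- weight_300: 300 g weight of bare aluminium: a round body 60 mm across and 35 mm high with a round upright grip 24 mm across and 50 mm long on top, 85 mm in all. Origin: centre of the flat underside; z runs up through the grip. It starts on the rack's slope, leaning 32 degrees from vertical, grip towards the rack's front. The weights stand in the four slots in any order and differ in height only.
- weight_500: 500 g weight of bare aluminium: a round body 60 mm across and 60 mm high with a round upright grip 24 mm across and 50 mm long on top, 110 mm in all. Origin: centre of the flat underside; z runs up through the grip. It starts on the rack's slope, leaning 32 degrees from vertical, grip towards the rack's front. The weights stand in the four slots in any order and differ in height only.
- rack: Fixed grey rack, 360 mm wide (y), 85 mm deep, up to 75 mm high; front (-x) roughly to the robot. Its board rises 32 degrees towards its +x, with a 10 mm ledge along the lower edge and 8 mm ribs between four slots at y = -135, -45, 45, 135 mm. Origin: on the table under the middle of the board; slot centres are at x = 0, 48 mm up.
- load_tray: Empty steel tray of the balance, for the weights: 180 mm (x) by 130 mm (y), rim 8 mm above the floor, 4 mm walls. Origin: centre of the floor's upper face. It stays horizontal and rides 25 mm either side of its level height (110 mm above the table). It starts at the top, can be pushed down, and sinks with the weights set in it.
- box_tray: The balance's other tray, same size and origin, 280 mm from the load tray in the balance's +y; it carries the battery box and starts at the bottom of its travel.
- balance: Fixed grey base of the two-pan balance, 140 x 360 x 16 mm; origin on the table under its middle, beam along its y. Midway between the trays stands a grey plate, 90 mm wide (y), top 220 mm above the table, with a white mark 12 mm wide on its +x face; the beam's black pointer stands on the mark when level.
- beam (a joint): Angle of the beam (rad): 0 level, positive when the box side is down (start 0.18, at the stop), negative when the weights' side is down (stop -0.18). Between the stops it leans 0.05 rad for each 100 g of difference between the trays, wherever in a tray the load stands, and settles in about 1 s.
- battery_box: Red plastic battery collection box with a sliding lid, 120 x 90 x 112 mm (x, y, z), standing in the box tray; origin centre of underside. Its mass is not known: somewhere between 560 and 840 g.
- tin: Bystander: open empty steel tin, 74 mm across, 110 mm tall; origin centre of underside, z up.
- jar: Bystander: closed clear glass jar, 84 mm across, 120 mm tall; origin centre of underside.
- bottle: Bystander: blue PET bottle standing up, 66 mm across, 210 mm tall; origin centre of underside.
- mug: Bystander: white ceramic mug, 80 mm across, 90 mm tall, handle at its +y; origin centre of underside.
- carton: Bystander: closed cardboard carton 100 x 150 x 80 mm (x, y, z); origin centre of underside.
- coat_hook: Bystander: white plastic coat hook lying on its 70 x 24 mm back plate, about 46 mm tall; origin centre of underside.
Not all that is in view belongs to the job. Leave any blue look-alike of the weight_500 alone. Leave any orange look-alike of the weight_200 alone.

How it is judged:
By the outcome, as a careful person would: the job done as asked, in the order asked, and still so for the second after the job is handed in, with the robot touching nothing.
It also fails if it takes over 64 s, if anything falls off the work surface, if the arm or the gripper's body presses on something with over 40 N, if the wrist force passes 120 N, or if a joint passes its speed limit or range.

ROBOT

A 6-joint arm with a two-finger parallel gripper is mounted at the origin on the work surface. World frame = base frame: x ahead of the robot, y to its left, z up, the work surface at z = 0. Lengths are in m, angles in rad, forces in N, time in s.
With the tool pointing down it reaches from about 0.3 to 0.85 m from the base axis. Payload 4.2 kg.
Tool frame: the origin (TCP) lies on the centre line of the jaws, within the pads' length; the fingertips stand 11 mm ahead of it and the grasp point (between the pads) lies 8 mm behind it; z points along the fingers, x is the direction in which the jaws open and shut, and the axes are right-handed (so a half turn about z gives the same grasp; the last joint's range is limited). The gripper opens to 91 mm and grips with 3 to 60 N. Pads are 32 mm wide; open, the fingers measure 118 mm over their backs; the gripper's body (76 mm by 178 mm) begins 60 mm behind the grasp point.
Start: joints at [-1.278, 0.32, 1.565, -0, 1.257, -0.02], TCP at [0.177, -0.547, 0.199] pointing down, gripper open.
Joint ranges: [-3.11, 3.11], [-0.84, 2.01], [0.21, 2.61], [-1.34, 4.49], [0.05, 2.63], [-2.56, 2.56]. Speed limits (rad/s): [2.57, 2.57, 3.14, 3.14, 3.14, 3.14].

INTERFACE

Orientations are given as [roll, pitch, yaw] about the fixed x, y, z axes, in that order (R = Rz(yaw) Ry(pitch) Rx(roll)).
In Python, from workcell import bot gives the robot as it stands.
- The arm moves only by the tool play_rows, never from a script. Its argument "steps" is a list of rows, each a list of 7 numbers: the turn, a rotation vector about the tool's x, y, z normalised to -1 to 1, where 1 is 360 degrees, then the shift along the tool's x, y, z normalised to -1 to 1, where 1 is 30 cm, then the opening, from -1 (shut) to 1 (fully open). In form: [[ax, ay, az, dx, dy, dz, claw], ...]. A call has 1 to 20 rows; each row is the pose to reach, as a shift and turn from the pose measured when the call began, along the tool's axes at that moment, turning the shorter way round; what a row does not reach only later rows make up. A row lasts 1/12 s, in which the tool goes at most 41.7 mm and 7.16 degrees, less where a joint would pass 70% of its speed; a pose out of reach is approached as far as the arm can. A call with a number of a shift or a turn outside -1 to 1 is refused whole. A call with a gripper value outside its range is refused whole. The fingers move at their own pace and stop on an object; "squeeze" is the grip in N (left out, the last holds). Time passes only in rows, so rows that repeat a pose let the fingers close. It gives the time, the measured TCP pose, the force and the opening at its end, in the units of the state.
- bot.observe(): the state, without advancing time (a new reading comes with each control period).
- bot.grab_frame(name): name is "side" or "top"; returns (picture, depth): 480x640x3 uint8, red, green, blue; 480x640 float32, m along the optical axis (not along the pixel's ray), 0 where there is no reading.
- bot.camera_info(name): a dict with "fx", "fy", "cx", "cy" (pixels), "k1" (the pictures are not rectified: a ray, as slopes to the right and down, at radius r is drawn at 1 + k1 r^2 times it, then the intrinsics apply), "R" (3x3) and "t" (3): a world point X has camera coordinates R X + t. Camera axes: x right, y down, z forward; pixel columns grow to the right and rows downward; lengths in m; the calibration is good to about 2 mm. A picture is of the moment at which its call begins. camera_info takes no time and is no camera call.
- bot.close_job(): hands the job in, once; it reports no verdict.
Trained networks look in the newest picture that a camera, given by its name, has taken for a name from the list of things; names that differ only in an ending like _2 or _b are one class to them, and where a whole thing is asked for, a point or a joint stands for the part that bears it (a point fixed in the world has none). Each returns a list of dicts, best first, with "score" (0 to 1); they miss things now and then, are a little off and sometimes report something else, mostly with a low value. They report only what shows in the picture. A call takes as long as a camera call. They do not tell look-alikes from the thing itself.
- bot.spot_in(camera, name): "point" ([x, y, z] in m, in world coordinates, good to about 4 mm: the middle of the surface that is visible of it).
- bot.tip_of(camera, name): "point" ([x, y, z] in m, in world coordinates, good to about 4 mm: a listed point, or the origin of a listed thing).
The state is a dict: "clock": time; "joints": joint angles; "joint_velocities": joint speeds; "joint_efforts": joint torques, N m; "tool_pos": TCP position; "orientation": TCP orientation; "contact_force": force on the tool from outside, world axes, zero at the start; "torque": the same for the moment, N m; "finger_gap": opening from 0.0 (shut) to 1.0 (fully open).
Only numpy, scipy, OpenCV 4.12 (cv2) and the standard library are available. Lean on these libraries where they do the work, as an engineer would, in place of code of your own. Each camera call takes 0.05 s, during which the arm holds its last target.

## Working session

There is one attempt and no reset: what is moved stays moved. The work goes in short steps, Python scripts to look and compute and a tool call to move; the robot and the scene stay as the last step left them, time stands still between calls to the robot, and variables do not carry over. Pictures are saved under pics/ and viewed, and the job is handed in when it is done.

Besides the shell and the picture viewer there is one more tool, called after "Call:" as name([rows], argument=value, ...), one row to a line, values as JSON. play_rows: Moves the arm, as the interface text tells. Its arguments: {"type":"object","properties":{"steps":{"type":"array"},"squeeze":{"type":"number"}},"required":["steps"]}

```bash
ls; mkdir -p pics; python3 - <<'E'
from workcell import bot
import cv2
print(bot.observe())
for n in ("side","top"):
    p,d=bot.grab_frame(n); cv2.imwrite(f"pics/{n}0.png",p[:,:,::-1]); print(n,bot.camera_info(n))
    import numpy as np; np.save(f"{n}0.npy",d)
E
```

```text
pics
{'clock': 0.0, 'joints': array([-1.27797609e+00,  3.20326209e-01,  1.56570695e+00,  3.84107568e-07,
        1.25739517e+00, -2.00152880e-02]), 'joint_velocities': array([-5.89488073e-04,  7.45711825e-05,  1.47373766e-04, -3.56944008e-03,
       -6.78222974e-04, -3.02761631e-03]), 'joint_efforts': array([-3.52662988e-03, -4.12466133e+01, -2.31975406e+01,  7.25886365e-02,
        4.58736287e-02, -1.60774316e-04]), 'tool_pos': array([ 0.17679566, -0.5465721 ,  0.19848977]), 'orientation': array([-3.14155555e+00,  1.83529719e-03, -1.25796089e+00]), 'contact_force': array([-0.412229  ,  0.23462907, -0.12130271]), 'torque': array([ 0.04041713,  0.00222114, -0.00760568]), 'finger_gap': 0.9992045566478968}
side {'fx': 467.20365928778943, 'fy': 467.20365928778943, 'cx': 320.2001861153987, 'cy': 239.30792493274419, 'k1': -0.10352080294218305, 'R': array([[-9.76834668e-01, -2.13994565e-01,  5.98542706e-04],
       [-1.62304693e-01,  7.39053921e-01, -6.53801567e-01],
       [ 1.39467627e-01, -6.38753182e-01, -7.56665813e-01]]), 't': array([0.55316605, 0.13827991, 0.97855743])}
top {'fx': 463.44511790658356, 'fy': 463.44511790658356, 'cx': 320.9827021283422, 'cy': 236.21599633736335, 'k1': -0.11961705813539981, 'R': array([[-0.02626408, -0.99955439,  0.01418533],
       [-0.98880709,  0.02389162, -0.14727434],
       [ 0.1468698 , -0.01789458, -0.98899396]]), 't': array([0.00663967, 0.58875849, 1.10772349])}
```

View pics/side0.png

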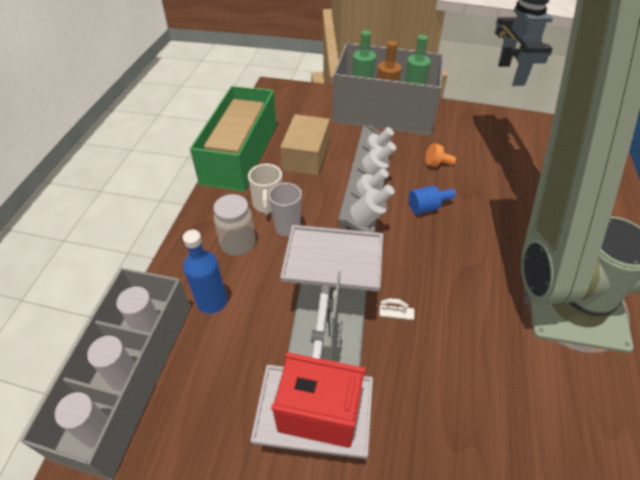

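View pics/top0.png

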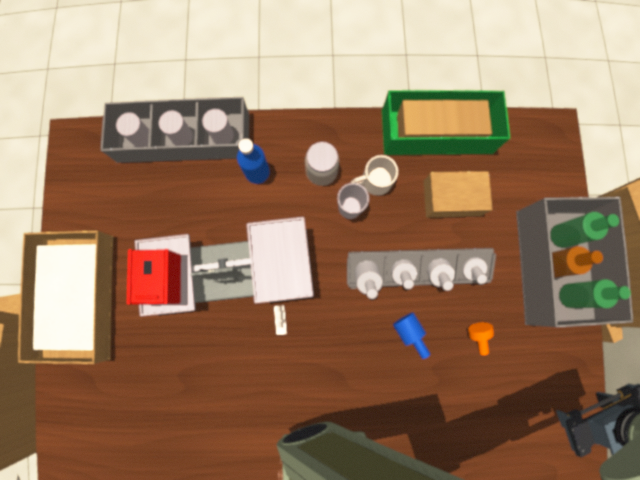

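```bash
cat > h.py <<'E'
import numpy as np, cv2
from workcell import bot
def cloud(cam,d):
    c=bot.camera_info(cam); K=np.array([[c['fx'],0,c['cx']],[0,c['fy'],c['cy']],[0,0,1.]])
    v,u=np.mgrid[0:480,0:640]
    pts=np.stack([u,v],-1).reshape(-1,1,2).astype(float)
    n=cv2.undistortPoints(pts,K,np.array([c['k1'],0,0,0,0.])).reshape(480,640,2)
    P=np.dstack([n[...,0]*d,n[...,1]*d,d])
    W=(P-c['t'])@c['R']; W[d==0]=np.nan
    return W
def proj(cam,X):
    c=bot.camera_info(cam); K=np.array([[c['fx'],0,c['cx']],[0,c['fy'],c['cy']],[0,0,1.]])
    r,_=cv2.Rodrigues(c['R']); return cv2.projectPoints(np.atleast_2d(np.array(X,float)),r,c['t'],K,np.array([c['k1'],0,0,0,0.]))[0].reshape(-1,2)
E
python3 - <<'E'
from h import *
np.set_printoptions(precision=4,suppress=True)
for cam in("side","top"):
    for n in ("weight_100","weight_200","weight_300","weight_500","rack","load_tray","balance","box_tray","battery_box","coat_hook","tin"):
        for f in (bot.tip_of,):
            r=f(cam,n); print(cam,n,[(np.array(x['point']).round(3).tolist(),round(x['score'],2),proj(cam,x['point']).round()[0].tolist()) for x in r])
p=cv2.imread("pics/top0.png"); cv2.imwrite("pics/topc.png",cv2.resize(p[230:370,330:510],None,fx=4,fy=4,interpolation=2))
p=cv2.imread("pics/side0.png"); cv2.imwrite("pics/sidec.png",cv2.resize(p[100:260,320:480],None,fx=3.6,fy=3.6,interpolation=2))
print(bot.observe()['clock'])
E
```

```text
side weight_100 [([0.497, -0.121, 0.05], 0.98, [360.0, 212.0]), ([0.348, -0.395, 0.038], 0.97, [430.0, 152.0]), ([0.498, -0.294, 0.048], 0.88, [371.0, 165.0]), ([0.502, -0.387, 0.049], 0.87, [374.0, 143.0]), ([0.38, -0.199, 0.035], 0.6, [413.0, 201.0]), ([0.492, 0.373, 0.084], 0.6, [316.0, 412.0]), ([0.499, -0.206, 0.048], 0.57, [365.0, 188.0])]
side weight_200 [([0.497, -0.121, 0.05], 0.98, [360.0, 212.0]), ([0.348, -0.395, 0.038], 0.97, [430.0, 152.0]), ([0.498, -0.294, 0.048], 0.88, [371.0, 165.0]), ([0.502, -0.387, 0.049], 0.87, [374.0, 143.0]), ([0.38, -0.199, 0.035], 0.6, [413.0, 201.0]), ([0.492, 0.373, 0.084], 0.6, [316.0, 412.0]), ([0.499, -0.206, 0.048], 0.57, [365.0, 188.0])]
side weight_300 [([0.497, -0.121, 0.05], 0.98, [360.0, 212.0]), ([0.348, -0.395, 0.038], 0.97, [430.0, 152.0]), ([0.498, -0.294, 0.048], 0.88, [371.0, 165.0]), ([0.502, -0.387, 0.049], 0.87, [374.0, 143.0]), ([0.38, -0.199, 0.035], 0.6, [413.0, 201.0]), ([0.492, 0.373, 0.084], 0.6, [316.0, 412.0]), ([0.499, -0.206, 0.048], 0.57, [365.0, 188.0])]
side weight_500 [([0.497, -0.121, 0.05], 0.98, [360.0, 2
[... 1899 characters left out ...]
.293, 0.043], 0.64, [436.0, 269.0]), ([0.496, -0.386, 0.049], 0.58, [474.0, 269.0])]
top rack [([0.501, -0.249, -0.004], 0.92, [415.0, 270.0]), ([0.667, -0.084, 0.002], 0.7, [349.0, 208.0]), ([0.685, -0.357, 0.0], 0.4, [451.0, 199.0]), ([0.772, 0.156, 0.001], 0.25, [257.0, 171.0])]
top load_tray [([0.526, 0.092, 0.135], 0.78, [278.0, 259.0])]
top balance [([0.509, 0.229, 0.003], 0.86, [229.0, 272.0])]
top box_tray [([0.51, 0.226, 0.001], 0.57, [230.0, 271.0])]
top battery_box [([0.488, 0.371, 0.084], 0.67, [164.0, 279.0]), ([0.497, -0.384, 0.048], 0.42, [473.0, 269.0])]
top coat_hook [([0.384, 0.105, 0.002], 0.63, [278.0, 320.0])]
top tin [([0.666, -0.084, -0.001], 0.92, [349.0, 209.0])]
1.2
```

View pics/topc.png

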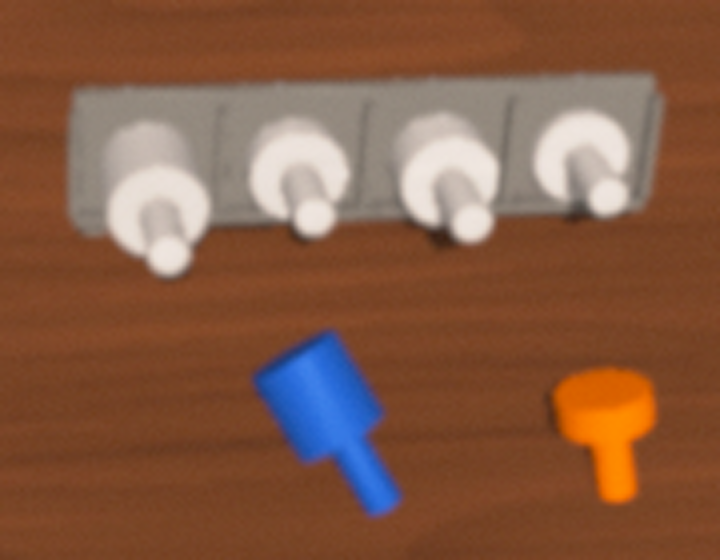

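View pics/sidec.png

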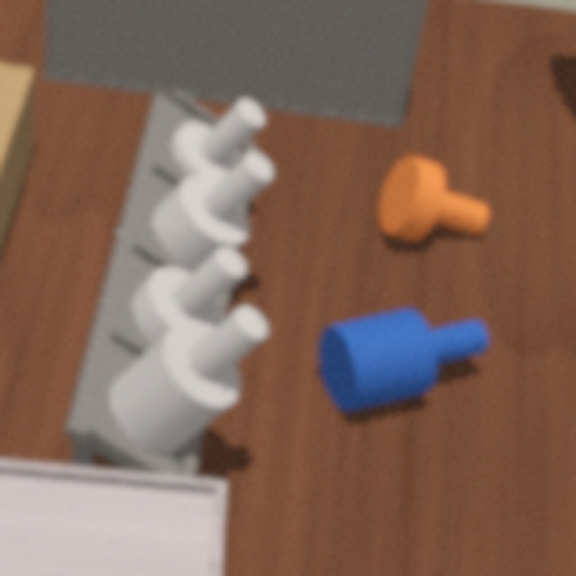

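```bash
python3 - <<'E'
from h import *
np.set_printoptions(precision=4,suppress=True)
W=cloud("top",np.load("top0.npy")); S=cloud("side",np.load("side0.npy"))
A=np.vstack([W.reshape(-1,3),S.reshape(-1,3)]); A=A[~np.isnan(A).any(1)]
ax=np.array([-np.sin(np.radians(32)),0,np.cos(np.radians(32))])
# rack ribs/board extents
def sel(c,x0,x1,y0,y1,z0,z1): return c[(c[:,0]>x0)&(c[:,0]<x1)&(c[:,1]>y0)&(c[:,1]<y1)&(c[:,2]>z0)&(c[:,2]<z1)]
T=W.reshape(-1,3);T=T[~np.isnan(T).any(1)]
U=S.reshape(-1,3);U=U[~np.isnan(U).any(1)]
for nm,C in(("top",T),("side",U)):
  for y in (-.119,-.204,-.2935,-.386):
    c=sel(C,.35,.58,y-.035,y+.035,.03,.2)
    h=(c-np.array([.498,0,.048]))@ax
    tt=(c-np.array([.498,0,.048]))[:,[0,2]]@np.array([np.cos(np.radians(32)),np.sin(np.radians(32))])
    print(nm,y,len(c),"h max",np.percentile(h,[50,90,98,100]))
    g=(h>.02)
    for lo in np.arange(0.0,.12,.01):
        m=(h>=lo)&(h<lo+.01)
        if m.sum()>3: print("  h%.2f n%d y[%.3f %.3f] t[%.3f %.3f]"%(lo,m.sum(),c[m,1].min(),c[m,1].max(),tt[m].min(),tt[m].max()))
E
```

```text
top -0.119 1172 h max [0.0385 0.088  0.1105 0.1132]
  h0.00 n213 y[-0.154 -0.084] t[-0.037 0.051]
  h0.01 n46 y[-0.138 -0.088] t[-0.034 0.032]
  h0.02 n52 y[-0.142 -0.086] t[0.002 0.031]
  h0.03 n47 y[-0.143 -0.086] t[0.002 0.032]
  h0.04 n51 y[-0.144 -0.087] t[0.004 0.031]
  h0.05 n226 y[-0.145 -0.086] t[-0.026 0.032]
  h0.06 n147 y[-0.145 -0.086] t[-0.025 0.029]
  h0.07 n22 y[-0.126 -0.105] t[0.004 0.012]
  h0.08 n22 y[-0.127 -0.104] t[-0.000 0.013]
  h0.09 n25 y[-0.126 -0.105] t[0.003 0.013]
  h0.10 n56 y[-0.127 -0.105] t[-0.011 0.014]
  h0.11 n32 y[-0.126 -0.106] t[-0.006 0.012]
top -0.204 1334 h max [0.0214 0.0782 0.0857 0.0896]
  h0.00 n230 y[-0.239 -0.169] t[-0.036 0.051]
  h0.01 n117 y[-0.238 -0.170] t[-0.034 0.030]
  h0.02 n238 y[-0.236 -0.177] t[-0.023 0.031]
  h0.03 n18 y[-0.216 -0.195] t[0.001 0.014]
  h0.04 n31 y[-0.229 -0.195] t[-0.109 0.014]
  h0.05 n43 y[-0.238 -0.179] t[-0.122 0.013]
  h0.06 n115 y[-0.239 -0.180] t[-0.134 0.015]
  h0.07 n193 y[-0.238 -0.184] t[-0.128 0.015]
  h0.08 n96 y[-0.239 -0.197] t[-0.123 -0.101]
top -0.2935 1045 h max [0.0183 0.069  0.0848 0.0
[... 2011 characters left out ...]
 t[-0.013 0.028]
  h0.02 n63 y[-0.301 -0.261] t[-0.029 0.029]
  h0.03 n217 y[-0.325 -0.262] t[-0.031 0.029]
  h0.04 n33 y[-0.297 -0.281] t[-0.012 0.012]
  h0.05 n34 y[-0.301 -0.280] t[-0.011 0.011]
  h0.06 n38 y[-0.298 -0.281] t[-0.011 0.010]
  h0.07 n32 y[-0.298 -0.282] t[-0.011 0.011]
  h0.08 n55 y[-0.305 -0.282] t[-0.012 0.011]
side -0.386 475 h max [0.0098 0.0557 0.0611 0.0645]
  h0.00 n148 y[-0.421 -0.352] t[-0.032 0.050]
  h0.01 n90 y[-0.418 -0.354] t[-0.034 0.029]
  h0.02 n22 y[-0.384 -0.370] t[-0.010 0.010]
  h0.03 n23 y[-0.383 -0.369] t[-0.008 0.010]
  h0.04 n30 y[-0.382 -0.368] t[-0.010 0.010]
  h0.05 n45 y[-0.394 -0.369] t[-0.012 0.009]
  h0.06 n21 y[-0.420 -0.372] t[-0.134 0.008]
```

```bash
cat >> h.py <<'E'
from scipy.spatial.transform import Rotation as Ro
TH=np.radians(32)
AX=np.array([-np.sin(TH),0,np.cos(TH)])
RT=Ro.from_matrix(np.array([[0,-1,0],[-np.cos(TH),0,-np.sin(TH)],[np.sin(TH),0,-np.cos(TH)]]).T)  # tilted
def RD(yaw): return Ro.from_euler('xyz',[np.pi,0,yaw])
SL={500:-.1145,200:-.2045,300:-.2945,100:-.3845}; BH={100:.010,200:.022,300:.035,500:.060}
def slot(w,h): return np.array([.498,SL[w],.048])+AX*h
def hg(w): return BH[w]+.022   # TCP height above underside (grasp point 30 over body top)
def st():
    o=bot.observe(); print("t%.2f"%o['clock'],"p",o['tool_pos'].round(4),"rpy",o['orientation'].round(3),"F",o['contact_force'].round(2),"gap",round(o['finger_gap']*91,1),"j",o['joints'].round(2)); return o
def rows(targets,o=None):
    o=o or bot.observe(); R0=Ro.from_euler('xyz',o['orientation']); p0=o['tool_pos']
    for p,R in targets:
        a=(R0.inv()*R).as_rotvec()/(2*np.pi); d=R0.inv().apply(np.array(p)-p0)/.3
        print([*map(float,a.round(4)),*map(float,d.round(4))], "mm",round(np.linalg.norm(d)*300),"deg",round(np.linalg.norm(a)*360))
E
python3 - <<'E'
from h import *
o=st()
rows([(slot(500,hg(500)+.06),RT)])
# tray check
W=cloud("top",np.load("top0.npy")).reshape(-1,3); S=cloud("side",np.load("side0.npy")).reshape(-1,3)
for C in(W,S):
    c=C[(abs(C[:,2]-.139)<.015)&(C[:,0]>.4)&(C[:,0]<.66)&(C[:,1]>0)&(C[:,1]<.18)]
    r=cv2.minAreaRect(c[:,:2].astype(np.float32)); print(r, np.median(c[:,2]))
    c=C[(C[:,2]>.03)&(C[:,2]<.09)&(C[:,0]>.46)&(C[:,0]<.56)&(C[:,1]<-.06)&(C[:,1]>-.45)]
    print(cv2.minAreaRect(c[:,:2].astype(np.float32)))
E
```

```text
t1.20 p [ 0.1769 -0.5471  0.1994] rpy [-3.142 -0.    -1.258] F [ 0.81 -1.08 -0.77] gap 91.2 j [-1.28  0.32  1.56  0.    1.26 -0.02]
[0.0881, 0.0139, 0.0485, -1.1199, -1.2233, 0.1031] mm 499 deg 37
((0.5234684944152832, 0.08956758677959442), (0.18088924884796143, 0.12886030972003937), 5.443966388702393) 0.13579881657657544
((0.5032309293746948, -0.25189584493637085), (0.08420766890048981, 0.36683326959609985), 0.008485712110996246)
((0.5202876925468445, 0.09244533628225327), (0.18060801923274994, 0.13439089059829712), 5.031979560852051) 0.13501625300235337
((0.5009883642196655, -0.2496843785047531), (0.0825689360499382, 0.37302032113075256), 0.38307836651802063)
```

Call:
play_rows([
  [0.044,0.007,0.024,-0.1,-0.11,0.01,0],
  [0.044,0.007,0.024,-0.2,-0.22,0.02,0],
  [0.088,0.014,0.0485,-0.3,-0.33,0.03,0],
  [0.088,0.014,0.0485,-0.4,-0.44,0.04,0],
  [0.088,0.014,0.0485,-0.5,-0.55,0.05,0],
  [0.088,0.014,0.0485,-0.6,-0.66,0.06,0],
  [0.088,0.014,0.0485,-0.7,-0.76,0.06,0],
  [0.088,0.014,0.0485,-0.8,-0.87,0.06,0],
  [0.088,0.014,0.0485,-0.8,-0.87,0.06,0],
  [0.088,0.014,0.0485,-0.8,-0.87,0.06,0],
], squeeze=25)

```text
clock: 2.03
tool_pos: [0.3518, -0.2338, 0.1812]
orientation: [-2.584, 0.001, -1.565]
contact_force: [0.1, -0.4, 1.0]
finger_gap: 0.494
```

```bash
python3 - <<'E'
from h import *
o=st()
rows([(slot(500,hg(500)+.06),RT),(slot(500,hg(500)),RT)])
E
```

```text
t2.03 p [ 0.3518 -0.2338  0.1812] rpy [-2.584e+00  1.000e-03 -1.565e+00] F [ 0.1  -0.35  0.95] gap 44.9 j [-0.99 -0.08  2.23  0.68  0.78  0.13]
[0.0001, 0.0006, 0.0007, -0.3963, -0.1798, 0.1627] mm 139 deg 0
[0.0001, 0.0006, 0.0007, -0.3956, -0.18, 0.3627] mm 170 deg 0
```

Call:
play_rows([
  [0,0,0,-0.1,-0.045,0.03,0],
  [0,0,0,-0.2,-0.09,0.06,0],
  [0,0.0006,0.0007,-0.3,-0.135,0.1,0],
  [0,0.0006,0.0007,-0.396,-0.18,0.163,0],
  [0,0.0006,0.0007,-0.396,-0.18,0.163,0],
  [0,0.0006,0.0007,-0.396,-0.18,0.163,0],
  [0,0.0006,0.0007,-0.396,-0.18,0.163,0],
])

```text
clock: 2.62
tool_pos: [0.4231, -0.1149, 0.1686]
orientation: [-2.584, -0.001, -1.57]
contact_force: [-0.2, 0.3, 0.6]
finger_gap: 0.503
```

```bash
python3 - <<'E'
from h import *
o=st()
rows([(slot(500,hg(500)),RT)])
p,d=bot.grab_frame("top"); cv2.imwrite("pics/top1.png",cv2.resize(p[180:380,240:500,::-1],None,fx=3,fy=3,interpolation=2))
p,d=bot.grab_frame("side"); cv2.imwrite("pics/side1.png",cv2.resize(p[80:300,280:500,::-1],None,fx=2.7,fy=2.7,interpolation=2))
E
```

```text
t2.62 p [ 0.4231 -0.1149  0.1686] rpy [-2.584e+00 -1.000e-03 -1.570e+00] F [-0.22  0.3   0.59] gap 45.8 j [-0.49 -0.1   2.29  0.54  0.51  0.66]
[0.0001, -0.0001, 0.0002, -0.0014, 0.0011, 0.1998] mm 60 deg 0
```

View pics/top1.png

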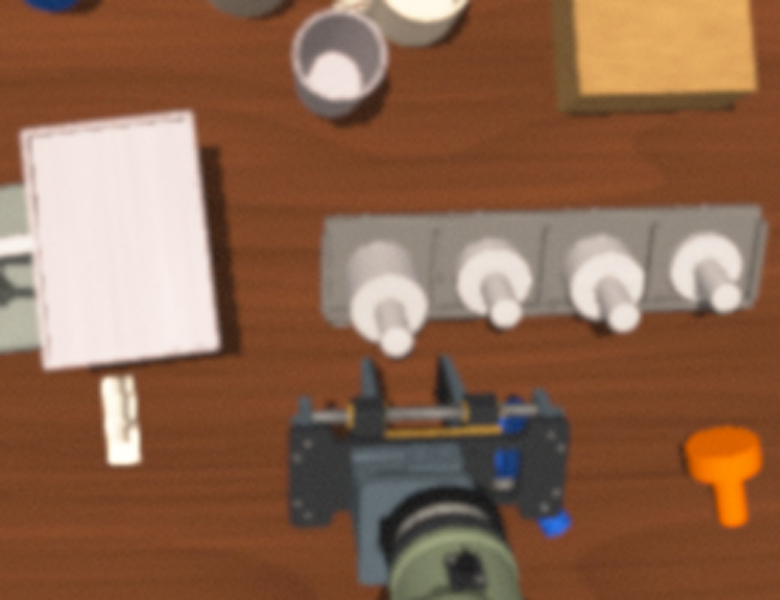

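View pics/side1.png

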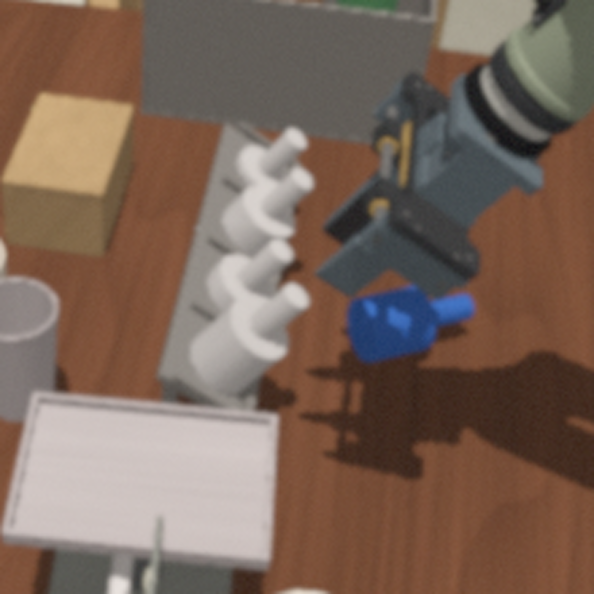

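```bash
python3 - <<'E'
from h import *
o=st()
R=Ro.from_euler('xyz',o['orientation']); p=o['tool_pos']
f=lambda q:((proj("top",q)[0]-[240,180])*3).round(1)
g=lambda q:((proj("side",q)[0]-[280,80])*2.7).round(1)
print("grip top",f(slot(500,.11)),g(slot(500,.11)))
for s in(-1,1):
    print("tip",f(p+R.apply([s*.023,0,.011])),g(p+R.apply([s*.023,0,.011])))
E
```

```text
t2.72 p [ 0.4226 -0.1164  0.1686] rpy [-2.584e+00 -1.000e-03 -1.574e+00] F [-0.61  0.47  0.05] gap 45.3 j [-0.5  -0.1   2.3   0.54  0.51  0.66]
grip top [392.3 343.3] [293.7 292.6]
tip [367.3 358.9] [307.3 295.8]
tip [429.7 357.2] [313.8 257.5]
```

```bash
python3 - <<'E'
from h import *
o=st()
np.set_printoptions(precision=4,suppress=True)
R=Ro.from_euler('xyz',o['orientation']); p=o['tool_pos']
for cam in("top","side"):
    im,d=bot.grab_frame(cam); W=cloud(cam,d).reshape(-1,3)
    L=R.inv().apply(W-p); m=(abs(L[:,0])<.07)&(abs(L[:,1])<.03)&(L[:,2]>-.04)&(L[:,2]<.03)
    print(cam,m.sum())
    for lo in np.arange(-.04,.03,.01):
        k=m&(L[:,2]>=lo)&(L[:,2]<lo+.01); 
        if k.sum()<1: continue
        l=L[k]; 
        for s in(-1,1):
            q=l[l[:,0]*s>0]
            if len(q): print("  z%.2f s%d n%d x[%.4f %.4f] y[%.4f %.4f]"%(lo,s,len(q),*np.percentile(q[:,0],[2,98]),*np.percentile(q[:,1],[2,98])))
    # grip of 500
    y=W; h=(W-np.array([.498,0,.048]))@AX; k=(abs(W[:,1]+.1145)<.03)&(h>.065)&(h<.113)&(W[:,0]>.40)&(W[:,0]<.5)&(np.isfinite(h))
    g=W[k]; print("grip",k.sum(),np.percentile(g,[2,50,98],axis=0))
    cv2.imwrite(f"pics/{cam}2.png",cv2.resize(im[180:380,240:500,::-1] if cam=="top" else im[120:240,340:500,::-1],None,fx=3 if cam=="top" else 5,fy=3 if cam=="top" else 5,interpolation=2))
E
```

```text
t2.72 p [ 0.4226 -0.1164  0.1686] rpy [-2.584e+00 -1.000e-03 -1.574e+00] F [-0.61  0.47  0.05] gap 45.3 j [-0.5  -0.1   2.3   0.54  0.51  0.66]
top 83
  z-0.04 s-1 n13 x[-0.0316 -0.0225] y[-0.0213 -0.0167]
  z-0.04 s1 n27 x[0.0239 0.0329] y[-0.0200 0.0082]
  z-0.03 s-1 n5 x[-0.0283 -0.0224] y[-0.0197 -0.0167]
  z-0.03 s1 n18 x[0.0238 0.0323] y[-0.0207 0.0108]
  z-0.02 s-1 n6 x[-0.0294 -0.0234] y[-0.0178 -0.0145]
  z-0.02 s1 n12 x[0.0241 0.0319] y[-0.0192 -0.0048]
  z0.02 s-1 n1 x[-0.0088 -0.0088] y[-0.0079 -0.0079]
  z0.02 s1 n1 x[0.0001 0.0001] y[-0.0103 -0.0103]
grip 166 [[ 0.4341 -0.1262  0.1099]
 [ 0.4517 -0.1148  0.1383]
 [ 0.4715 -0.1048  0.1482]]
side 260
  z-0.04 s-1 n68 x[-0.0360 -0.0286] y[-0.0158 0.0182]
  z-0.04 s1 n42 x[0.0207 0.0266] y[-0.0154 0.0065]
  z-0.03 s-1 n62 x[-0.0354 -0.0275] y[-0.0156 0.0179]
  z-0.03 s1 n46 x[0.0201 0.0285] y[-0.0153 0.0070]
  z-0.02 s-1 n19 x[-0.0345 -0.0273] y[-0.0150 0.0187]
  z-0.02 s1 n22 x[0.0209 0.0274] y[-0.0157 0.0066]
  z0.02 s-1 n1 x[-0.0002 -0.0002] y[0.0037 0.0037]
grip 225 [[ 0.4318 -0.1225  0.1023]
 [ 0.4493 -0.1062  0.128 ]
 [ 0.4677 -0.1005  0.1454]]
```

View pics/side2.png

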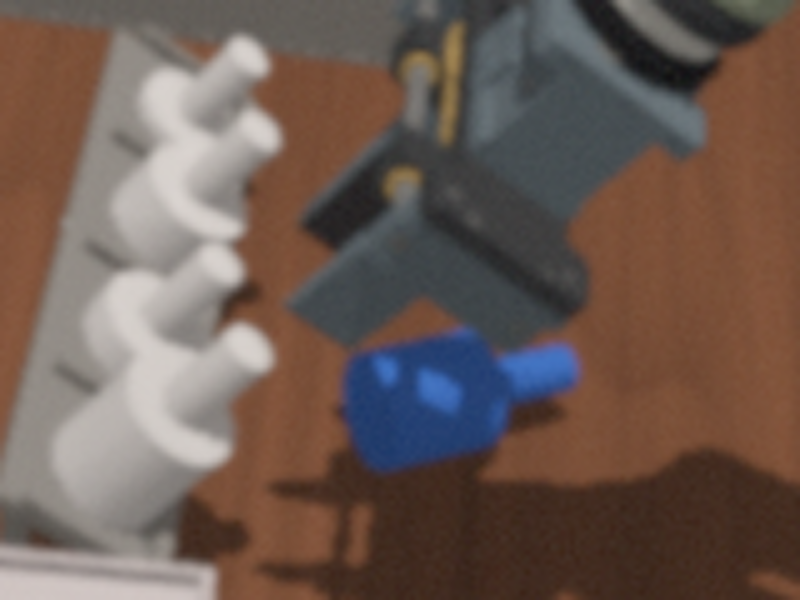

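```bash
python3 - <<'E'
from h import *
o=st()
R=Ro.from_euler('xyz',o['orientation']); p=o['tool_pos']
for z in(.011,0,-.01,-.02,-.03):
  print(z,[((proj("side",p+R.apply([-.036,y,z]))[0]-[340,120])*5).round().tolist() for y in(-.016,.016)],
   [((proj("top",p+R.apply([s,-.016,z]))[0]-[240,180])*3).round().tolist() for s in(-.024,.024)])
im,d=bot.grab_frame("side"); W=cloud("side",d); 
for v in range(176,196,2):
    print(v,[ "%.2f"%x for x in d[v,392:420:2]], R.inv().apply(W[v,392:420:4]-p)[:,2].round(3))
E
```

```text
t2.82 p [ 0.4224 -0.1166  0.1686] rpy [-2.584 -0.    -1.575] F [ 0.28 -0.34  0.05] gap 45.4 j [-0.5  -0.1   2.3   0.54  0.51  0.66]
0.011 [[236.0, 349.0], [296.0, 388.0]] [[367.0, 340.0], [432.0, 339.0]]
0 [[252.0, 334.0], [313.0, 374.0]] [[368.0, 348.0], [435.0, 346.0]]
-0.01 [[268.0, 321.0], [328.0, 361.0]] [[370.0, 355.0], [437.0, 354.0]]
-0.02 [[283.0, 307.0], [344.0, 348.0]] [[371.0, 363.0], [439.0, 361.0]]
-0.03 [[299.0, 294.0], [360.0, 335.0]] [[373.0, 370.0], [441.0, 368.0]]
176 ['1.25', '1.24', '1.25', '1.25', '1.24', '0.93', '0.93', '0.93', '0.93', '0.93', '0.93', '0.92', '0.92', '0.92'] [ 0.155  0.148  0.138 -0.04  -0.046 -0.051 -0.057]
178 ['1.24', '1.24', '1.24', '0.94', '0.94', '0.94', '0.93', '0.94', '0.93', '0.93', '0.93', '0.93', '0.93', '0.92'] [ 0.153  0.147 -0.03  -0.036 -0.043 -0.047 -0.053]
180 ['1.24', '1.23', '0.95', '0.94', '0.94', '0.94', '0.94', '0.94', '0.94', '0.93', '0.93', '0.93', '0.93', '0.93'] [ 0.153 -0.017 -0.026 -0.033 -0.037 -0.043 -0.049]
182 ['1.23', '1.23', '1.23', '0.95', '0.95', '0.94', '0.94', '0.94', '0.94', '0.94', '0.94', '0.93', '0.93',
[... 346 characters left out ...]
 0.151  0.147  0.14  -0.016 -0.023 -0.031  0.117]
188 ['1.01', '1.21', '1.22', '1.22', '1.22', '1.22', '1.21', '1.21', '0.96', '0.95', '1.22', '1.21', '1.21', '1.21'] [ 0.033  0.147  0.14   0.134 -0.018  0.125  0.116]
190 ['1.01', '1.21', '1.21', '1.21', '1.21', '1.21', '1.21', '1.21', '1.21', '1.21', '1.13', '1.13', '1.13', '1.12'] [0.032 0.145 0.138 0.135 0.128 0.079 0.07 ]
192 ['1.01', '1.20', '1.20', '1.21', '1.21', '1.21', '1.21', '1.20', '1.21', '1.14', '1.13', '1.12', '1.12', '1.12'] [0.033 0.142 0.14  0.134 0.131 0.078 0.067]
194 ['1.20', '1.20', '1.20', '1.20', '1.20', '1.20', '1.20', '1.20', '1.20', '1.14', '1.13', '1.12', '1.11', '1.11'] [0.15  0.144 0.14  0.132 0.129 0.084 0.068]
```

Call:
play_rows([
  [0,0,0.0003,-0.004,0,0.04,0],
  [0,0,0.0005,-0.006,0,0.08,0],
  [0,0,0.0005,-0.006,0,0.12,0],
  [0,0,0.0005,-0.006,0,0.16,0],
  [0,0,0.0005,-0.006,0,0.2,0],
  [0,0,0.0005,-0.006,0,0.2,0],
  [0,0,0.0005,-0.006,0,0.2,0],
])

```text
clock: 3.45
tool_pos: [0.4538, -0.1157, 0.1173]
orientation: [-2.585, 0.002, -1.58]
contact_force: [-0.9, 0.2, 0.6]
finger_gap: 0.5
```

```bash
cat >> h.py <<'E'
def look(tag,tb=(180,380,240,500),sb=(120,240,340,500),ts=3,ss=5):
    r={}
    for cam,b,s in(("top",tb,ts),("side",sb,ss)):
        im,d=bot.grab_frame(cam); r[cam]=(im,cloud(cam,d))
        cv2.imwrite(f"pics/{cam}{tag}.png",cv2.resize(im[b[0]:b[1],b[2]:b[3],::-1],None,fx=s,fy=s,interpolation=2))
    return r
E
python3 - <<'E'
from h import *
o=st(); r=look("3",(230,330,320,480),ts=5)
o=st()
R=Ro.from_euler('xyz',o['orientation']); p=o['tool_pos']
for cam in r:
    W=r[cam][1].reshape(-1,3); L=R.inv().apply(W-p)
    m=(abs(L[:,0])>.019)&(abs(L[:,0])<.04)&(abs(L[:,1])<.018)&(L[:,2]>-.06)&(L[:,2]<.03)
    print(cam,np.histogram(L[m,2],np.arange(-.06,.031,.01)))
E
```

```text
t3.45 p [ 0.4538 -0.1157  0.1173] rpy [-2.585e+00  2.000e-03 -1.580e+00] F [-0.92  0.25  0.59] gap 45.5 j [-0.44  0.03  2.34  0.74  0.34  0.49]
t3.55 p [ 0.4541 -0.1156  0.1182] rpy [-2.583e+00  1.000e-03 -1.579e+00] F [ 0.14 -0.23  0.49] gap 45.7 j [-0.44  0.03  2.34  0.74  0.34  0.49]
top (array([20, 22, 25, 29, 12,  0,  0,  2, 95]), array([-6.00000000e-02, -5.00000000e-02, -4.00000000e-02, -3.00000000e-02,
       -2.00000000e-02, -1.00000000e-02,  1.38777878e-17,  1.00000000e-02,
        2.00000000e-02,  3.00000000e-02]))
side (array([65, 95, 91, 92, 32,  0,  0,  2, 97]), array([-6.00000000e-02, -5.00000000e-02, -4.00000000e-02, -3.00000000e-02,
       -2.00000000e-02, -1.00000000e-02,  1.38777878e-17,  1.00000000e-02,
        2.00000000e-02,  3.00000000e-02]))
```

View pics/side3.png

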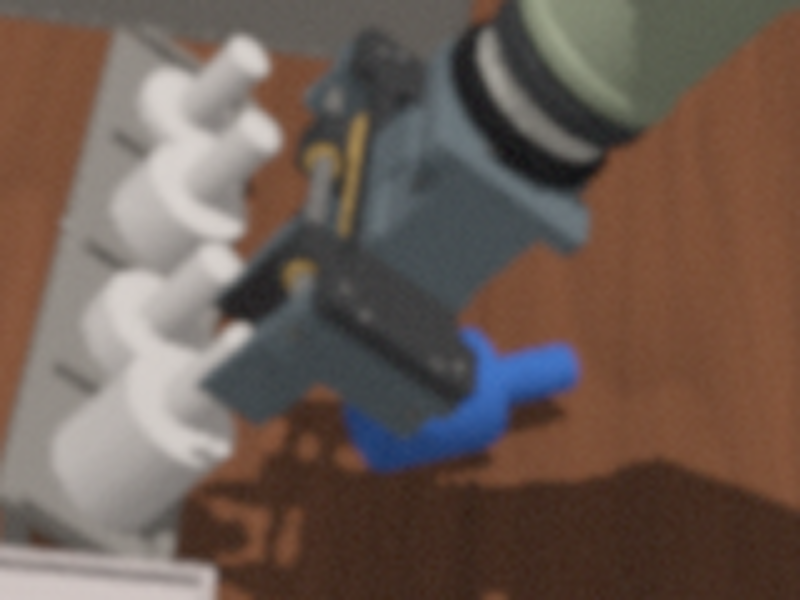

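View pics/top3.png

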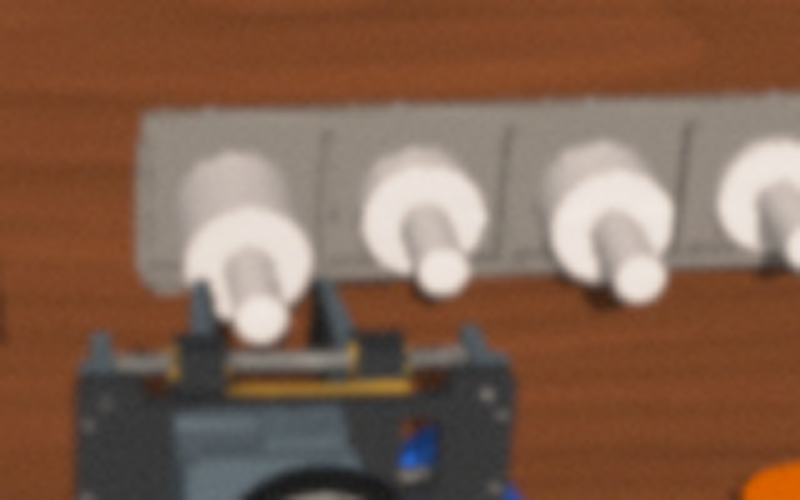

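Call:
play_rows([
  [0,0,0,0,0,0.012,0],
  [0,0,0,0,0,0.024,0],
  [0,0,0,0,0,0.036,0],
  [0,0,0,0,0,0.045,0],
  [0,0,0,0,0,0.045,0],
])

```text
clock: 3.97
tool_pos: [0.4613, -0.1155, 0.1062]
orientation: [-2.584, 0.001, -1.579]
contact_force: [-0.0, -0.6, 0.2]
finger_gap: 0.502
```

```bash
python3 - <<'E'
from h import *
o=st(); r=look("4",(230,330,320,480),ts=5)
o=st()
E
```

```text
t3.97 p [ 0.4613 -0.1155  0.1062] rpy [-2.584e+00  1.000e-03 -1.579e+00] F [-0.02 -0.61  0.22] gap 45.6 j [-0.43  0.07  2.35  0.81  0.31  0.42]
t4.07 p [ 0.4612 -0.1155  0.1065] rpy [-2.583e+00  1.000e-03 -1.579e+00] F [ 0.14 -0.9  -0.15] gap 45.5 j [-0.43  0.07  2.35  0.81  0.31  0.42]
```

View pics/side4.png

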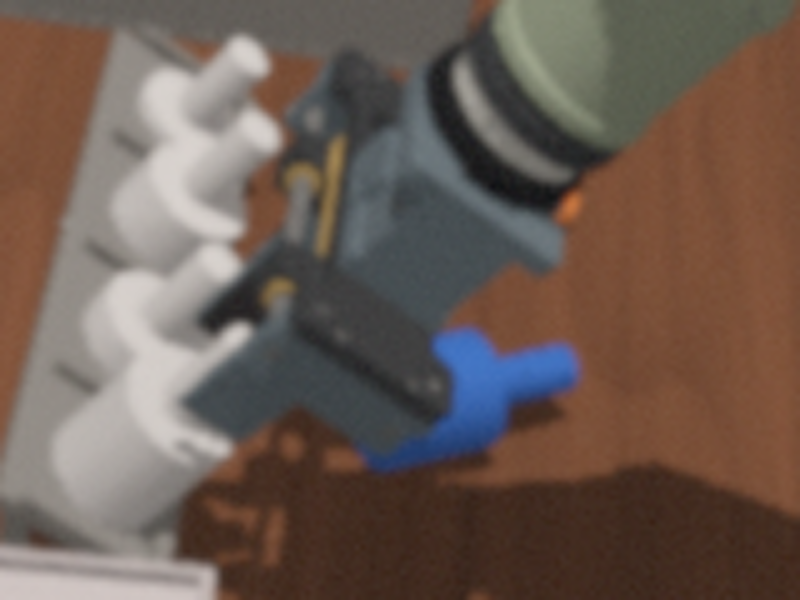

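Call:
play_rows([
  [0,0,0,0,0,0.012,0],
  [0,0,0,0,0,0.024,0],
  [0,0,0,0,0,0.036,0],
  [0,0,0,0,0,0.036,0],
  [0,0,0,0,0,0.036,-1],
  [0,0,0,0,0,0.036,-1],
  [0,0,0,0,0,0.036,-1],
  [0,0,0,0,0,0.036,-1],
  [0,0,0,0,0,0.036,-1],
  [0,0,0,0,0,0.036,-1],
], squeeze=25)

```text
clock: 4.9
tool_pos: [0.467, -0.1155, 0.0975]
orientation: [-2.583, 0.001, -1.579]
contact_force: [-0.7, 0.6, -0.3]
finger_gap: 0.258
```

```bash
python3 - <<'E'
from h import *
o=st()
E
```

```text
t4.90 p [ 0.467  -0.1155  0.0975] rpy [-2.583e+00  1.000e-03 -1.579e+00] F [-0.75  0.62 -0.32] gap 23.5 j [-0.42  0.09  2.35  0.88  0.28  0.35]
```

```bash
cat >> h.py <<'E'
YB=.1
TC=np.array([.522,.091])
def tray(x,y): return TC+np.array([[np.cos(YB),-np.sin(YB)],[np.sin(YB),np.cos(YB)]])@np.array([x,y])
E
python3 - <<'E'
from h import *
from scipy.spatial.transform import Slerp
o=st(); p=o['tool_pos']; R0=Ro.from_euler('xyz',o['orientation'])
a=p+AX*.05
b=np.array([*tray(-.042,-.012),.254]); print(b)
R1=RD(-np.pi/2+YB)
s=Slerp([0,1],Ro.concatenate([R0,R1]))
m1=a+[0.0,0.0,.08]
rows([(a,R0),(m1,R0),((m1+b)/2,s(.5)),(b,R1)],o)
E
```

```text
t4.90 p [ 0.467  -0.1155  0.0975] rpy [-2.583e+00  1.000e-03 -1.579e+00] F [-0.75  0.62 -0.32] gap 23.5 j [-0.42  0.09  2.35  0.88  0.28  0.35]
[0.48140783 0.07486695 0.254     ]
[0.0, 0.0, 0.0, 0.0005, 0.0, -0.1667] mm 50 deg 0
[0.0, 0.0, 0.0, 0.0002, -0.1413, -0.3928] mm 125 deg 0
[-0.0444, -0.0023, -0.0084, -0.3177, -0.2269, -0.4059] mm 169 deg 16
[-0.0888, -0.0046, -0.0168, -0.6357, -0.3124, -0.419] mm 247 deg 33
```

First lift clear of the slot and check the grip.

Call:
play_rows([
  [0,0,0,0,0,0,-1],
  [0,0,0,0,0,0,-1],
  [0,0,0,0,0,-0.03,-1],
  [0,0,0,0,0,-0.07,-1],
  [0,0,0,0,0,-0.12,-1],
  [0,0,0,0,0,-0.167,-1],
  [0,0,0,0,-0.03,-0.22,-1],
  [0,0,0,0,-0.07,-0.28,-1],
  [0,0,0,0,-0.11,-0.34,-1],
  [0,0,0,0,-0.141,-0.393,-1],
  [0,0,0,0,-0.141,-0.393,-1],
], squeeze=45)

```text
clock: 5.82
tool_pos: [0.4415, -0.1162, 0.223]
orientation: [-2.578, -0.002, -1.579]
contact_force: [0.6, 0.3, -4.2]
finger_gap: 0.256
```

```bash
python3 - <<'E'
from h import *
o=st(); r=look("5",(200,350,240,480),(120,280,320,520),3,4)
p=o['tool_pos']; R0=Ro.from_euler('xyz',o['orientation'])
b=np.array([*tray(-.042,-.012),.254]); 
R1=RD(-np.pi/2+YB)
rows([(b,R1)],o)
E
```

```text
t5.82 p [ 0.4415 -0.1162  0.223 ] rpy [-2.578e+00 -2.000e-03 -1.579e+00] F [ 0.56  0.32 -4.19] gap 23.3 j [-0.46 -0.14  2.17  0.4   0.64  0.85]
[-0.0895, -0.0051, -0.0166, -0.6377, -0.1639, -0.0201] mm 198 deg 33
```

View pics/side5.png

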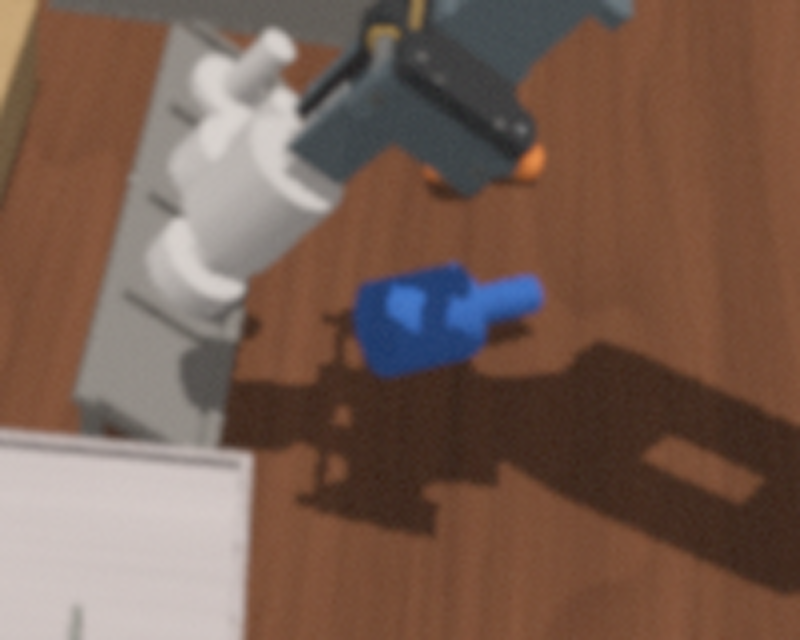

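Call:
play_rows([
  [-0.0075,-0.0004,-0.0014,-0.03,-0.008,-0.003,-1],
  [-0.02,-0.001,-0.004,-0.1,-0.04,-0.01,-1],
  [-0.03,-0.0015,-0.0055,-0.18,-0.07,-0.03,-1],
  [-0.04,-0.002,-0.0075,-0.27,-0.1,-0.04,-1],
  [-0.05,-0.003,-0.0095,-0.36,-0.12,-0.04,-1],
  [-0.06,-0.0035,-0.011,-0.45,-0.14,-0.035,-1],
  [-0.07,-0.004,-0.013,-0.53,-0.15,-0.03,-1],
  [-0.08,-0.0045,-0.015,-0.6,-0.16,-0.02,-1],
  [-0.0895,-0.005,-0.0166,-0.638,-0.164,-0.02,-1],
  [-0.0895,-0.005,-0.0166,-0.638,-0.164,-0.02,-1],
  [-0.0895,-0.005,-0.0166,-0.638,-0.164,-0.02,-1],
  [-0.0895,-0.005,-0.0166,-0.638,-0.164,-0.02,-1],
])

```text
clock: 6.92
tool_pos: [0.4781, 0.0758, 0.248]
orientation: [3.131, 0.004, -1.47]
contact_force: [-0.2, 0.6, -4.6]
finger_gap: 0.256
```

```bash
python3 - <<'E'
from h import *
np.set_printoptions(precision=4,suppress=True)
o=st(); r=look("6",(200,350,200,440),(180,340,260,460),3,4)
p=o['tool_pos']
b=np.array([*tray(-.042,-.012),.135+.0584+.008]); 
rows([(b,RD(-np.pi/2+YB))],o)
# weight axis / bottom check
for c in r:
    W=r[c][1].reshape(-1,3); m=(abs(W[:,0]-p[0])<.045)&(abs(W[:,1]-p[1])<.045)&(W[:,2]>.155)&(W[:,2]<.262)
    q=W[m]
    for lo in np.arange(.155,.26,.008):
        k=q[(q[:,2]>=lo)&(q[:,2]<lo+.008)]
        if len(k)>4: print(c,"%.3f"%lo,len(k),k.min(0)-[*p[:2],0],k.max(0)-[*p[:2],0])
E
```

```text
t6.92 p [0.4781 0.0758 0.248 ] rpy [ 3.131  0.004 -1.47 ] F [-0.22  0.63 -4.63] gap 23.3 j [0.13 0.15 1.67 0.   1.33 1.6 ]
[0.0016, 0.0006, 0.0001, 0.0047, -0.0124, 0.1552] mm 47 deg 1
side 0.187 59 [-0.0326  0.0058  0.1879] [0.026  0.0328 0.195 ]
side 0.195 97 [-0.0329 -0.0002  0.1952] [0.0269 0.0333 0.203 ]
side 0.203 93 [-0.0327  0.0012  0.2031] [0.0236 0.0328 0.2109]
side 0.211 99 [-0.0326  0.0053  0.2112] [0.0238 0.0319 0.219 ]
side 0.219 101 [-0.0327 -0.0009  0.219 ] [0.0243 0.0327 0.2269]
side 0.227 100 [-0.0326  0.0037  0.2271] [0.0247 0.0315 0.2348]
side 0.235 107 [-0.0323  0.0056  0.235 ] [0.0251 0.0331 0.243 ]
side 0.243 422 [-0.0326 -0.014   0.2431] [0.0272 0.0328 0.251 ]
side 0.251 31 [-0.0271 -0.0101  0.251 ] [0.0206 0.0307 0.2569]
```

View pics/side6.png

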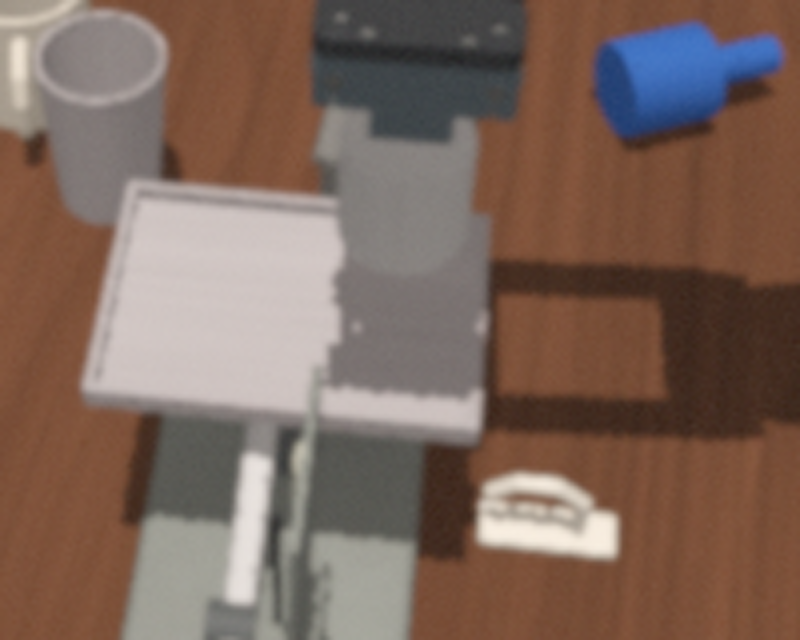

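View pics/top6.png

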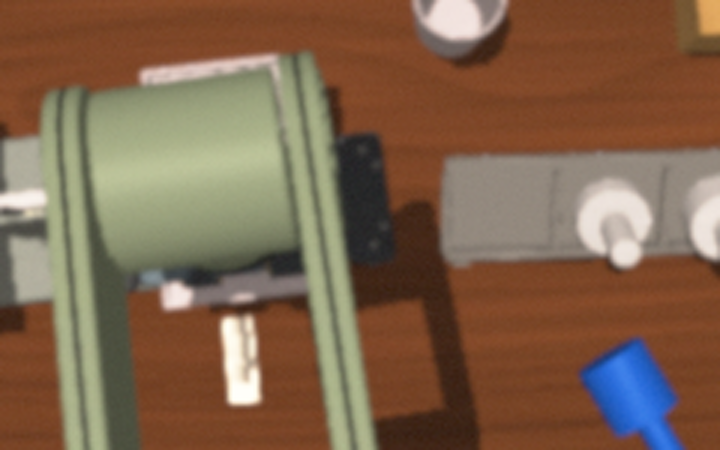

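Call:
play_rows([
  [0.0016,0.0006,0,0.002,-0.005,0.02,-1],
  [0.0016,0.0006,0,0.0047,-0.012,0.06,-1],
  [0.0016,0.0006,0,0.0047,-0.012,0.1,-1],
  [0.0016,0.0006,0,0.0047,-0.012,0.13,-1],
  [0.0016,0.0006,0,0.0047,-0.012,0.15,-1],
  [0.0016,0.0006,0,0.0047,-0.012,0.155,-1],
  [0.0016,0.0006,0,0.0047,-0.012,0.155,-1],
])

```text
clock: 7.6
tool_pos: [0.4811, 0.0743, 0.2025]
orientation: [-3.14, 0.0, -1.472]
contact_force: [0.1, 0.3, -5.0]
finger_gap: 0.254
```

```bash
python3 - <<'E'
from h import *
o=st()
E
```

```text
t7.60 p [0.4811 0.0743 0.2025] rpy [-3.14   0.    -1.472] F [ 0.12  0.25 -5.01] gap 23.1 j [0.13 0.18 1.75 0.   1.21 1.6 ]
```

Call:
play_rows([
  [0,0,0,0,0,0.004,-1],
  [0,0,0,0,0,0.008,-1],
  [0,0,0,0,0,0.012,-1],
  [0,0,0,0,0,0.016,-1],
  [0,0,0,0,0,0.02,-1],
  [0,0,0,0,0,0.024,-1],
  [0,0,0,0,0,0.028,-1],
  [0,0,0,0,0,0.028,-1],
])

```text
clock: 8.27
tool_pos: [0.4813, 0.0743, 0.1943]
orientation: [-3.139, 0.0, -1.472]
contact_force: [-0.6, 0.1, -2.4]
finger_gap: 0.255
```

Call:
play_rows([
  [0,0,0,0,0,0.003,-1],
  [0,0,0,0,0,0.006,-1],
  [0,0,0,0,0,0.006,-1],
])

```text
clock: 8.52
tool_pos: [0.4814, 0.0744, 0.1927]
orientation: [-3.139, 0.0, -1.472]
contact_force: [-1.1, 0.1, -1.4]
finger_gap: 0.257
```

Call:
play_rows([
  [0,0,0,0,0,0.003,-1],
  [0,0,0,0,0,0.006,-1],
  [0,0,0,0,0,0.01,-1],
  [0,0,0,0,0,0.013,-1],
  [0,0,0,0,0,0.013,-1],
])

```text
clock: 8.93
tool_pos: [0.4814, 0.0744, 0.1886]
orientation: [-3.139, 0.0, -1.472]
contact_force: [-0.1, 0.5, -1.2]
finger_gap: 0.255
```

Call:
play_rows([
  [0,0,0,0,0,0.003,-1],
  [0,0,0,0,0,0.006,-1],
  [0,0,0,0,0,0.01,-1],
  [0,0,0,0,0,0.013,-1],
  [0,0,0,0,0,0.013,-1],
])

```text
clock: 9.35
tool_pos: [0.4814, 0.0744, 0.1845]
orientation: [-3.139, 0.0, -1.472]
contact_force: [-0.6, 0.8, 1.0]
finger_gap: 0.257
```

```bash
python3 - <<'E'
from h import *
o=st(); r=look("7",(200,350,200,440),(180,340,260,460),3,4)
for c in r:
    W=r[c][1].reshape(-1,3); d=(W[:,:2]-TC)@np.array([[np.cos(YB),-np.sin(YB)],[np.sin(YB),np.cos(YB)]]); m=(d[:,0]>.0)&(d[:,0]<.08)&(abs(d[:,1])<.055)&(abs(W[:,2]-.12)<.03)
    print(c,m.sum(),np.median(W[m,2]))
E
```

```text
t9.35 p [0.4814 0.0744 0.1845] rpy [-3.139  0.    -1.472] F [-0.62  0.82  0.96] gap 23.4 j [0.13 0.19 1.78 0.   1.17 1.6 ]
top 309 0.12595555578939363
side 1863 0.12492157545275424
```

View pics/side7.png

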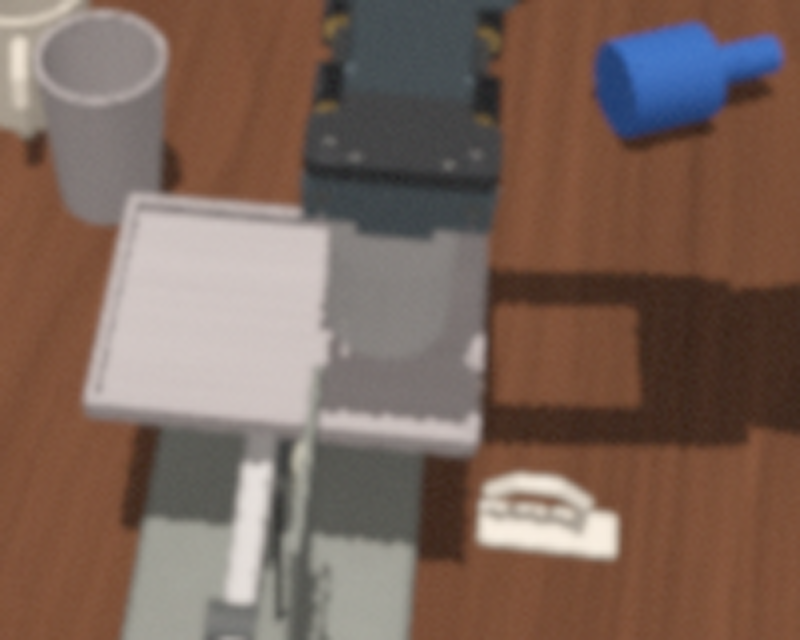

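Call:
play_rows([
  [0,0,0,0,0,0,-0.4],
  [0,0,0,0,0,0,-0.3],
  [0,0,0,0,0,0,-0.2],
  [0,0,0,0,0,0,-0.1],
  [0,0,0,0,0,0,0],
  [0,0,0,0,0,0,0],
  [0,0,0,0,0,-0.03,0],
  [0,0,0,0,0,-0.07,0],
  [0,0,0,0,0,-0.13,0],
  [0,0,0,0,0,-0.2,0],
  [0,0,0,0,0,-0.27,0],
  [0,0,0,0,0,-0.34,0],
  [0,0,0,0,0,-0.37,0],
  [0,0,0,0,0,-0.37,0],
])

```text
clock: 10.62
tool_pos: [0.4824, 0.0745, 0.2984]
orientation: [-3.133, 0.0, -1.472]
contact_force: [-0.7, -0.1, -0.2]
finger_gap: 0.502
```

```bash
cat >> h.py <<'E'
def trayz(r,xr=(-.0,.08)):
  for c in r:
    W=r[c][1].reshape(-1,3); d=(W[:,:2]-TC)@np.array([[np.cos(YB),-np.sin(YB)],[np.sin(YB),np.cos(YB)]]); m=(d[:,0]>xr[0])&(d[:,0]<xr[1])&(abs(d[:,1])<.055)&(abs(W[:,2]-.115)<.03)
    print("tray",c,m.sum(),np.median(W[m,2]))
    B=(W[:,:2]-TC)@np.array([[np.cos(YB),-np.sin(YB)],[np.sin(YB),np.cos(YB)]])-[0,.28]
    m=(abs(B[:,0])<.04)&(abs(B[:,1])<.03)&(abs(W[:,2]-.21)<.04); print("box top",m.sum(),np.median(W[m,2]))
E
python3 - <<'E'
from h import *
o=st(); r=look("8",(150,350,100,400),(180,420,230,530),2.6,2.6)
trayz(r)
R1=RD(-np.pi/2+YB)
for w in(200,300): rows([(slot(w,BH[w]-.0016+.06),RT)],o)
E
```

```text
t10.62 p [0.4824 0.0745 0.2984] rpy [-3.133  0.    -1.472] F [-0.7  -0.08 -0.23] gap 45.7 j [0.13 0.13 1.57 0.   1.43 1.6 ]
tray top 6 0.12554381044532534
box top 1004 0.20017927857815349
tray side 1866 0.12467171842368266
box top 2208 0.19986258410739904
[0.0875, 0.0045, 0.0153, 0.9168, 0.1866, 0.6054] mm 334 deg 32
[0.0875, 0.0045, 0.0153, 1.213, 0.2388, 0.5681] mm 408 deg 32
```

View pics/side8.png

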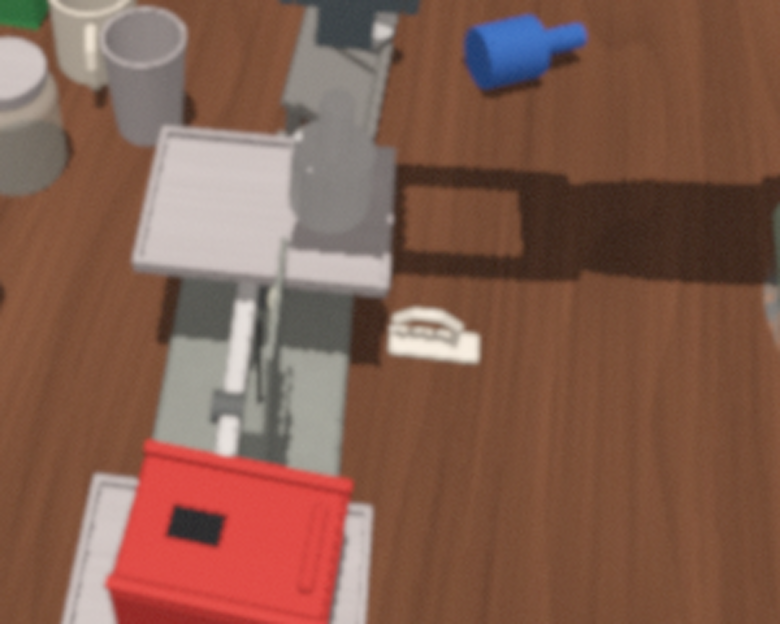

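```bash
python3 - <<'E'
from h import *
r0={c:(None,cloud(c,np.load(f"{c}0.npy"))) for c in("top","side")}
trayz(r0)
r=look("8b",(150,350,100,400),(180,420,230,530),2.6,2.6)
st(); trayz(r)
E
```

```text
tray top 1666 0.1354130606931594
box top 987 0.19010696998420676
tray side 1903 0.1346641662765859
box top 2162 0.1899358940094674
t10.82 p [0.4804 0.0742 0.2943] rpy [ 3.141  0.    -1.472] F [ 0.21  0.58 -0.92] gap 45.6 j [0.13 0.13 1.58 0.   1.43 1.6 ]
tray top 8 0.12498724213709445
box top 1008 0.2000934245615033
tray side 1860 0.12470980227724804
box top 2218 0.19984281511165577
```

```bash
python3 - <<'E'
from h import *
o=st()
r=look("9",(150,350,200,440),(100,300,300,500),3,3)
R=Ro.from_euler('xyz',o['orientation']); p=o['tool_pos']
for c in r:
    L=R.inv().apply(r[c][1].reshape(-1,3)-p)
    for a,b in((-.1,-.085),(-.085,-.07),(-.07,-.055),(-.055,-.04),(-.04,-.02),(.02,.04),(.04,.055),(.055,.07),(.07,.085),(.085,.1)):
        m=(L[:,0]>a)&(L[:,0]<b)&(abs(L[:,1])<.045)&(L[:,2]<.03)&(L[:,2]>-.15)
        if m.sum(): print(c,a,b,m.sum(),np.percentile(L[m,2],[50,97,100]).round(3))
E
```

```text
t10.82 p [0.4804 0.0742 0.2943] rpy [ 3.141  0.    -1.472] F [ 0.21  0.58 -0.92] gap 45.6 j [0.13 0.13 1.58 0.   1.43 1.6 ]
top -0.085 -0.07 1 [-0.095 -0.095 -0.095]
top -0.07 -0.055 33 [-0.136 -0.108 -0.107]
top -0.055 -0.04 8 [-0.117 -0.103 -0.101]
top -0.04 -0.02 45 [-0.116 -0.107 -0.099]
top 0.02 0.04 73 [-0.116 -0.107 -0.097]
top 0.055 0.07 230 [-0.136 -0.133 -0.111]
top 0.07 0.085 430 [-0.136 -0.133 -0.109]
top 0.085 0.1 133 [-0.136 -0.134 -0.125]
side -0.1 -0.085 680 [-0.129 -0.117 -0.116]
side -0.085 -0.07 927 [-0.109 -0.094 -0.093]
side -0.07 -0.055 321 [-0.136 -0.134 -0.134]
side -0.055 -0.04 372 [-0.141 -0.135 -0.134]
side -0.04 -0.02 435 [-0.039 -0.017 -0.014]
side 0.02 0.04 175 [-0.113 -0.099 -0.097]
side 0.04 0.055 30 [-0.116 -0.115 -0.115]
side 0.055 0.07 2 [-0.11  -0.109 -0.109]
```

View pics/side9.png

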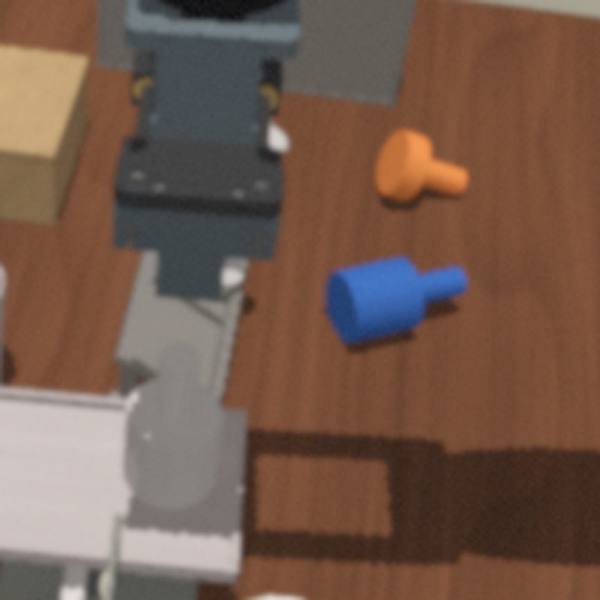

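```bash
python3 - <<'E'
from h import *
o=st()
rows([(slot(200,.1404),RT),(slot(200,.0804),RT)],o)
E
```

```text
t10.92 p [0.4805 0.0743 0.2944] rpy [ 3.141  0.    -1.472] F [-0.27  0.31 -0.86] gap 45.9 j [0.13 0.13 1.58 0.   1.43 1.6 ]
[0.0888, 0.0044, 0.0153, 0.9059, 0.2807, 0.4242] mm 312 deg 32
[0.0888, 0.0044, 0.0153, 0.9165, 0.1752, 0.5938] mm 332 deg 32
```

Call:
play_rows([
  [0.005,0,0.001,0.06,0.015,0,0],
  [0.02,0.001,0.003,0.16,0.04,0.02,0],
  [0.035,0.002,0.006,0.26,0.08,0.08,0],
  [0.05,0.0025,0.009,0.36,0.11,0.15,0],
  [0.065,0.003,0.012,0.46,0.14,0.22,0],
  [0.08,0.004,0.014,0.56,0.17,0.28,0],
  [0.0888,0.0044,0.0153,0.66,0.2,0.33,0],
  [0.0888,0.0044,0.0153,0.76,0.235,0.37,0],
  [0.0888,0.0044,0.0153,0.85,0.26,0.4,0],
  [0.0888,0.0044,0.0153,0.906,0.281,0.424,0],
  [0.0888,0.0044,0.0153,0.906,0.281,0.424,0],
  [0.0888,0.0044,0.0153,0.906,0.281,0.424,0],
  [0.0888,0.0044,0.0153,0.906,0.281,0.424,0],
  [0.0888,0.0044,0.0153,0.906,0.281,0.424,0],
])

```text
clock: 12.08
tool_pos: [0.4237, -0.2034, 0.1672]
orientation: [-2.583, 0.0, -1.569]
contact_force: [0.8, -0.4, 0.4]
finger_gap: 0.5
```

```bash
python3 - <<'E'
from h import *
o=st(); 
rows([(slot(200,.0804),RT),(slot(200,.0204),RT)],o)
E
```

```text
t12.08 p [ 0.4237 -0.2034  0.1672] rpy [-2.583  0.    -1.569] F [ 0.77 -0.4   0.45] gap 45.5 j [-0.74 -0.01  2.22  0.67  0.62  0.33]
[0.0001, 0.0002, 0.0003, 0.0041, 0.0005, 0.2002] mm 60 deg 0
[0.0001, 0.0002, 0.0003, 0.0044, 0.0004, 0.4002] mm 120 deg 0
```

Call:
play_rows([
  [0,0,0,0.002,0,0.05,0],
  [0,0,0,0.004,0,0.11,0],
  [0,0,0,0.004,0,0.16,0],
  [0,0,0,0.004,0,0.2,0],
  [0,0,0,0.004,0,0.2,0],
  [0,0,0,0.004,0,0.2,0],
])

```text
clock: 12.58
tool_pos: [0.4559, -0.2028, 0.1164]
orientation: [-2.584, 0.001, -1.565]
contact_force: [0.4, 0.2, -0.1]
finger_gap: 0.499
```

```bash
python3 - <<'E'
from h import *
o=st(); r=look("10",(230,330,340,500),(120,240,340,500),5,5)
rows([(slot(200,.0204),RT)],o)
R=Ro.from_euler('xyz',o['orientation']); p=o['tool_pos']
for c in r:
    L=R.inv().apply(r[c][1].reshape(-1,3)-p)
    m=(abs(L[:,0])>.016)&(abs(L[:,0])<.045)&(abs(L[:,1])<.018)&(L[:,2]>-.06)&(L[:,2]<-.005)
    print(c,np.percentile(L[m&(L[:,0]>0),0],[2,98]),np.percentile(L[m&(L[:,0]<0),0],[2,98]))
    g=(abs(L[:,0])<.015)&(abs(L[:,1])<.02)&(L[:,2]>.009)&(L[:,2]<.05)
    print(g.sum(),L[g].min(0),L[g].max(0))
E
```

```text
t12.58 p [ 0.4559 -0.2028  0.1164] rpy [-2.584e+00  1.000e-03 -1.565e+00] F [ 0.42  0.23 -0.06] gap 45.4 j [-0.68  0.11  2.26  0.84  0.47  0.19]
[0.0001, 0.0006, 0.0007, 0.0063, 0.0017, 0.1995] mm 60 deg 0
top [0.02437302 0.03412263] [-0.03326114 -0.02093693]
124 [-0.00800413 -0.01426065  0.00911679] [0.01403351 0.00886847 0.04941731]
side [0.01981226 0.03064938] [-0.0370651  -0.02719663]
145 [-0.01260589 -0.0108484   0.0090831 ] [0.0091538  0.01334576 0.04994897]
```

View pics/top10.png

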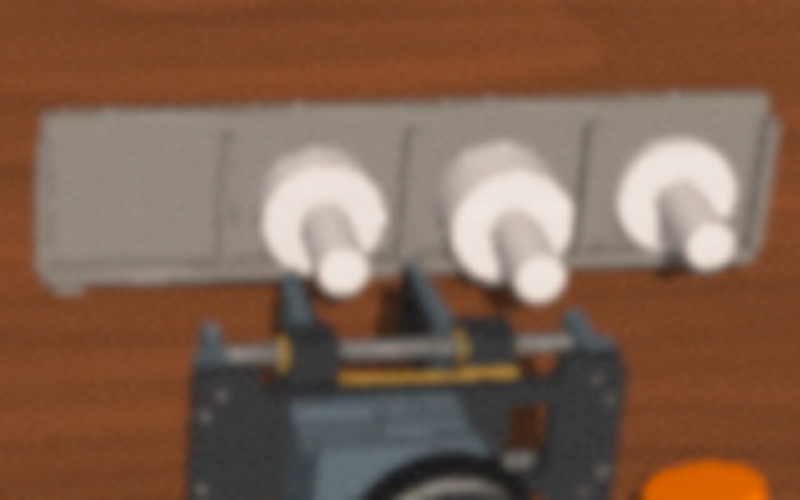

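View pics/side10.png

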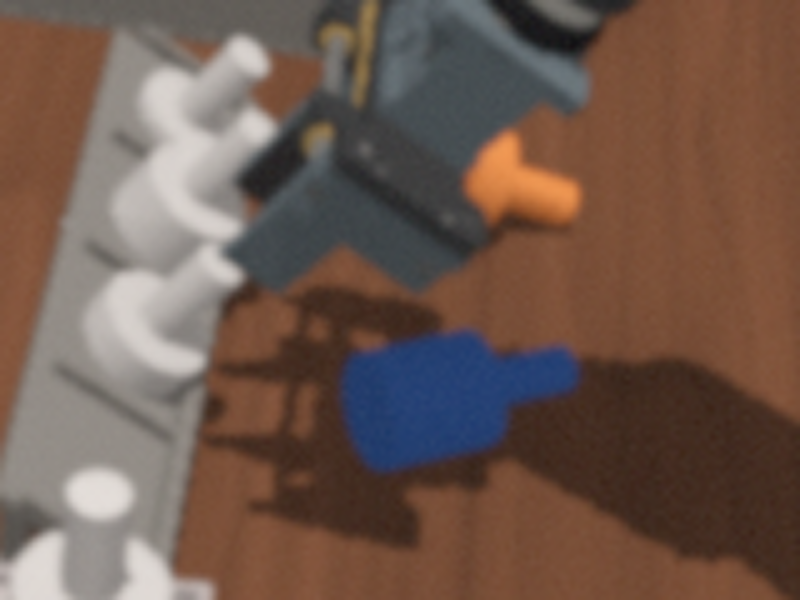

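Call:
play_rows([
  [0,0.0004,0.0005,0.003,0,0.04,0],
  [0,0.0004,0.0005,0.006,0.001,0.08,0],
  [0,0.0004,0.0005,0.006,0.0015,0.12,0],
  [0,0.0004,0.0005,0.006,0.0015,0.16,0],
  [0,0.0004,0.0005,0.006,0.0015,0.18,0],
  [0,0.0004,0.0005,0.006,0.0015,0.196,0],
  [0,0.0004,0.0005,0.006,0.0015,0.196,0],
  [0,0.0004,0.0005,0.006,0.0015,0.196,0],
])

```text
clock: 13.35
tool_pos: [0.4869, -0.2055, 0.0678]
orientation: [-2.581, -0.002, -1.571]
contact_force: [-1.0, -0.1, -0.1]
finger_gap: 0.501
```

```bash
python3 - <<'E'
from h import *
o=st(); p=o['tool_pos']; print((p-[.498,0,.048])@AX)
E
```

```text
t13.35 p [ 0.4869 -0.2055  0.0678] rpy [-2.581e+00 -2.000e-03 -1.571e+00] F [-0.98 -0.08 -0.09] gap 45.6 j [-0.63  0.23  2.27  1.11  0.36 -0.07]
0.022694917561048827
```

Call:
play_rows([
  [0,0,0,0,0,0,-1],
  [0,0,0,0,0,0,-1],
  [0,0,0,0,0,0,-1],
  [0,0,0,0,0,0,-1],
  [0,0,0,0,0,0,-1],
  [0,0,0,0,0,0,-1],
  [0,0,0,0,0,0,-1],
], squeeze=40)

```text
clock: 13.93
tool_pos: [0.487, -0.2057, 0.0684]
orientation: [-2.581, -0.002, -1.571]
contact_force: [-4.6, 0.6, 5.8]
finger_gap: 0.256
```

```bash
python3 - <<'E'
from h import *
o=st(); p=o['tool_pos']; h=(p-[.498,0,.048])@AX; print(h)
E
```

```text
t13.93 p [ 0.487  -0.2057  0.0684] rpy [-2.581e+00 -2.000e-03 -1.571e+00] F [-4.6   0.59  5.78] gap 23.3 j [-0.63  0.23  2.27  1.11  0.36 -0.07]
0.02306935663420859
```

Call:
play_rows([
  [0,0,0,0,0,-0.01,-1],
  [0,0,0,0,0,-0.03,-1],
  [0,0,0,0,0,-0.07,-1],
  [0,0,0,0,0,-0.12,-1],
  [0,0,0,0,0,-0.167,-1],
  [0,0,0,0,-0.03,-0.22,-1],
  [0,0,0,0,-0.07,-0.28,-1],
  [0,0,0,0,-0.12,-0.36,-1],
  [0,0,0,0,-0.17,-0.44,-1],
  [0,0,0,0,-0.2,-0.49,-1],
  [0,0,0,0,-0.2,-0.49,-1],
  [0,0,0,0,-0.2,-0.49,-1],
])

```text
clock: 14.93
tool_pos: [0.4591, -0.2051, 0.2244]
orientation: [-2.581, -0.002, -1.57]
contact_force: [-0.4, 0.1, -2.5]
finger_gap: 0.254
```

```bash
python3 - <<'E'
from h import *
o=st(); r=look("11",(200,350,240,480),(120,280,320,520),3,4)
p=o['tool_pos']; R=Ro.from_euler('xyz',o['orientation'])
for c in r:
    L=R.inv().apply(r[c][1].reshape(-1,3)-p)
    g=(abs(L[:,0])<.034)&(abs(L[:,1])<.04)&(L[:,2]>-.013)&(L[:,2]<.04)
    print(c,g.sum(),L[g].min(0).round(4),L[g].max(0).round(4))
    for lo in np.arange(-.01,.04,.004):
        k=L[g&(L[:,2]>lo)&(L[:,2]<=lo+.004)]
        if len(k): print("  %.3f"%lo,len(k),k[:,:2].min(0).round(4),k[:,:2].max(0).round(4))
b=np.array([*tray(.042,-.012),.24]); print(b)
rows([(b,RD(-np.pi/2+YB))],o)
E
```

```text
t14.93 p [ 0.4591 -0.2051  0.2244] rpy [-2.581e+00 -2.000e-03 -1.570e+00] F [-0.4   0.05 -2.51] gap 23.1 j [-0.68 -0.03  2.07  0.53  0.72  0.56]
top 419 [-0.0288 -0.0309 -0.013 ] [0.0312 0.0232 0.0229]
  -0.010 4 [-0.0058 -0.0132] [ 0.0113 -0.008 ]
  -0.006 8 [-0.0046 -0.0132] [ 0.0097 -0.0089]
  -0.002 135 [-0.0285 -0.0294] [0.0301 0.0221]
  0.002 156 [-0.0279 -0.0309] [0.0312 0.0232]
  0.006 25 [-0.0288 -0.029 ] [0.025  0.0002]
  0.010 26 [-0.0286 -0.0298] [0.0273 0.0038]
  0.014 32 [-0.0281 -0.0296] [0.024  0.0082]
  0.018 22 [-0.0287 -0.0298] [0.0209 0.0016]
  0.022 3 [-0.013  -0.0276] [-0.0046 -0.0236]
side 464 [-0.0335 -0.0256 -0.0099] [0.0238 0.0346 0.0242]
  -0.010 12 [-0.0186 -0.0038] [-0.0114  0.0119]
  -0.006 15 [-0.0155 -0.0082] [-0.0046  0.014 ]
  -0.002 85 [-0.0333 -0.0232] [0.0238 0.032 ]
  0.002 166 [-0.0313 -0.0254] [0.0236 0.0346]
  0.006 46 [-0.0335 -0.0255] [0.0065 0.0271]
  0.010 44 [-0.0327 -0.0256] [0.0058 0.0326]
  0.014 43 [-0.033  -0.0245] [-0.0056  0.0325]
  0.018 41 [-0.0311 -0.0254] [0.0012 0.0318]
  0.022 12 [-0.0309 -0.0245] [-0.0051  0.0151]
[0.56498818 0.08325295 0.24      ]
[-0.0891, -0.0048, -0.0153, -0.9609, -0.3283, 0.1421] mm 308 deg 33
```

View pics/side11.png

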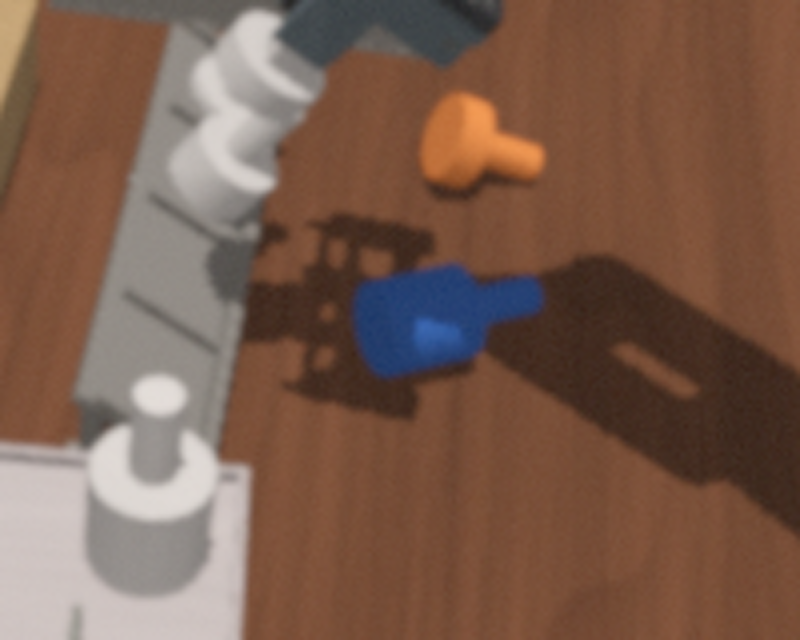

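```bash
python3 - <<'E'
from h import *
from scipy.spatial.transform import Slerp
o=st(); p=o['tool_pos']; R0=Ro.from_euler('xyz',o['orientation']); R1=RD(-np.pi/2+YB)
b=np.array([*tray(.042,-.012),.24]); s=Slerp([0,1],Ro.concatenate([R0,R1]))
w=np.array([.56,-.05,.27])
T=[]
for k in range(1,7): f=k/6; T.append((p+(w-p)*f,s(.55*f)))
for k in range(1,6): f=k/5; T.append((w+(b-w)*f,s(.55+.45*f)))
rows(T,o)
E
```

```text
t15.03 p [ 0.4583 -0.2043  0.2223] rpy [-2.584e+00  1.000e-03 -1.570e+00] F [-0.38  0.66 -1.65] gap 23.3 j [-0.68 -0.03  2.08  0.53  0.72  0.56]
[-0.0081, -0.0004, -0.0014, -0.0857, -0.062, 0.0075] mm 32 deg 3
[-0.0162, -0.0008, -0.0028, -0.1715, -0.124, 0.0149] mm 64 deg 6
[-0.0244, -0.0012, -0.0042, -0.2572, -0.1859, 0.0224] mm 95 deg 9
[-0.0325, -0.0016, -0.0057, -0.3429, -0.2479, 0.0298] mm 127 deg 12
[-0.0406, -0.002, -0.0071, -0.4286, -0.3099, 0.0373] mm 159 deg 15
[-0.0487, -0.0024, -0.0085, -0.5144, -0.3719, 0.0448] mm 191 deg 18
[-0.0567, -0.0028, -0.0099, -0.6032, -0.3641, 0.0636] mm 212 deg 21
[-0.0647, -0.0031, -0.0113, -0.692, -0.3564, 0.0824] mm 235 deg 24
[-0.0727, -0.0035, -0.0127, -0.7808, -0.3486, 0.1012] mm 258 deg 27
[-0.0806, -0.0039, -0.014, -0.8697, -0.3409, 0.12] mm 283 deg 30
[-0.0886, -0.0043, -0.0154, -0.9585, -0.3332, 0.1388] mm 307 deg 32
```

Call:
play_rows([
  [-0.004,0,-0.0005,-0.03,-0.02,0.002,-1],
  [-0.01,-0.0004,-0.0015,-0.09,-0.065,0.007,-1],
  [-0.016,-0.0008,-0.003,-0.17,-0.124,0.015,-1],
  [-0.024,-0.0012,-0.004,-0.257,-0.186,0.022,-1],
  [-0.0325,-0.0016,-0.0057,-0.343,-0.248,0.03,-1],
  [-0.04,-0.002,-0.007,-0.43,-0.31,0.037,-1],
  [-0.0487,-0.0024,-0.0085,-0.514,-0.372,0.045,-1],
  [-0.0567,-0.0028,-0.01,-0.603,-0.364,0.064,-1],
  [-0.0647,-0.003,-0.0113,-0.692,-0.356,0.082,-1],
  [-0.0727,-0.0035,-0.0127,-0.781,-0.349,0.1,-1],
  [-0.08,-0.004,-0.014,-0.87,-0.341,0.12,-1],
  [-0.0886,-0.0043,-0.0154,-0.93,-0.335,0.13,-1],
  [-0.0886,-0.0043,-0.0154,-0.9585,-0.333,0.139,-1],
  [-0.0886,-0.0043,-0.0154,-0.9585,-0.333,0.139,-1],
  [-0.0886,-0.0043,-0.0154,-0.9585,-0.333,0.139,-1],
])

```text
clock: 16.28
tool_pos: [0.5642, 0.0828, 0.2384]
orientation: [3.139, -0.001, -1.47]
contact_force: [0.2, -0.3, -0.4]
finger_gap: 0.256
```

```bash
python3 - <<'E'
from h import *
o=st(); r=look("12",(150,350,100,400),(180,340,260,460),2.6,4)
trayz(r,(.02,.08))
b=np.array([*tray(.042,-.012),.125+.0228+.008]); 
rows([(b,RD(-np.pi/2+YB))],o)
E
```

```text
t16.28 p [0.5642 0.0828 0.2384] rpy [ 3.139e+00 -1.000e-03 -1.470e+00] F [ 0.24 -0.35 -0.37] gap 23.3 j [ 0.13  0.29  1.51 -0.    1.35  1.6 ]
tray top 167 0.1252388331547138
box top 1007 0.19995990855357265
tray side 1380 0.12469101458947618
box top 2209 0.19982119979409563
[0.0004, -0.0001, 0.0, -0.0014, -0.0034, 0.2752] mm 83 deg 0
```

View pics/side12.png

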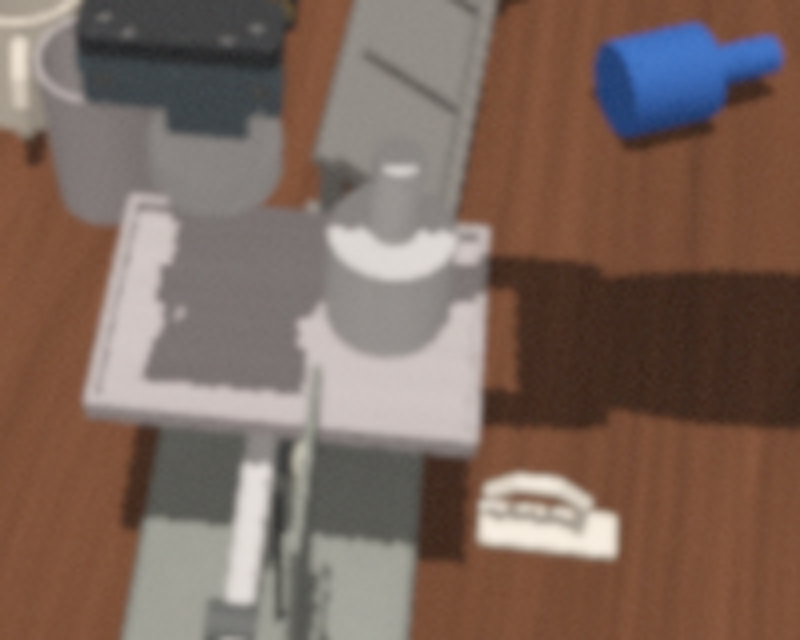

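Call:
play_rows([
  [0,0,0,0,-0.001,0.03,-1],
  [0,0,0,-0.001,-0.002,0.08,-1],
  [0,0,0,-0.001,-0.003,0.13,-1],
  [0,0,0,-0.001,-0.003,0.18,-1],
  [0,0,0,-0.001,-0.003,0.22,-1],
  [0,0,0,-0.001,-0.003,0.25,-1],
  [0,0,0,-0.001,-0.003,0.27,-1],
  [0,0,0,-0.001,-0.003,0.275,-1],
  [0,0,0,-0.001,-0.003,0.275,-1],
])

```text
clock: 17.13
tool_pos: [0.5652, 0.082, 0.1572]
orientation: [-3.142, -0.001, -1.473]
contact_force: [-0.3, 0.5, -1.1]
finger_gap: 0.253
```

Call:
play_rows([
  [0,0,0,0,0,0.004,-1],
  [0,0,0,0,0,0.008,-1],
  [0,0,0,0,0,0.012,-1],
  [0,0,0,0,0,0.016,-1],
  [0,0,0,0,0,0.02,-1],
  [0,0,0,0,0,0.024,-1],
  [0,0,0,0,0,0.028,-1],
  [0,0,0,0,0,0.028,-1],
])

```text
clock: 17.8
tool_pos: [0.565, 0.082, 0.1486]
orientation: [3.141, -0.001, -1.473]
contact_force: [-0.3, -0.0, -1.3]
finger_gap: 0.254
```

Call:
play_rows([
  [0,0,0,0,0,0.003,-1],
  [0,0,0,0,0,0.006,-1],
  [0,0,0,0,0,0.009,-1],
  [0,0,0,0,0,0.012,-1],
  [0,0,0,0,0,0.015,-1],
  [0,0,0,0,0,0.018,-1],
  [0,0,0,0,0,0.021,-1],
  [0,0,0,0,0,0.024,-1],
  [0,0,0,0,0,0.027,-1],
  [0,0,0,0,0,0.03,-1],
  [0,0,0,0,0,0.033,-1],
  [0,0,0,0,0,0.036,-1],
  [0,0,0,0,0,0.039,-1],
  [0,0,0,0,0,0.042,-1],
  [0,0,0,0,0,0.042,-1],
])

```text
clock: 19.05
tool_pos: [0.5651, 0.082, 0.1358]
orientation: [3.141, -0.001, -1.473]
contact_force: [0.1, 0.2, 0.1]
finger_gap: 0.249
```

```bash
python3 - <<'E'
from h import *
o=st(); r=look("13",(150,350,100,400),(180,340,260,460),2.6,4)
trayz(r,(-.01,.08))
E
```

```text
t19.05 p [0.5651 0.082  0.1358] rpy [ 3.141e+00 -1.000e-03 -1.473e+00] F [0.13 0.24 0.08] gap 22.7 j [ 0.12  0.36  1.67 -0.    1.11  1.6 ]
tray top 585 0.11247733214592126
box top 1031 0.2132922068870258
tray side 1657 0.1120601714134957
box top 2280 0.21305354125643827
```

View pics/side13.png

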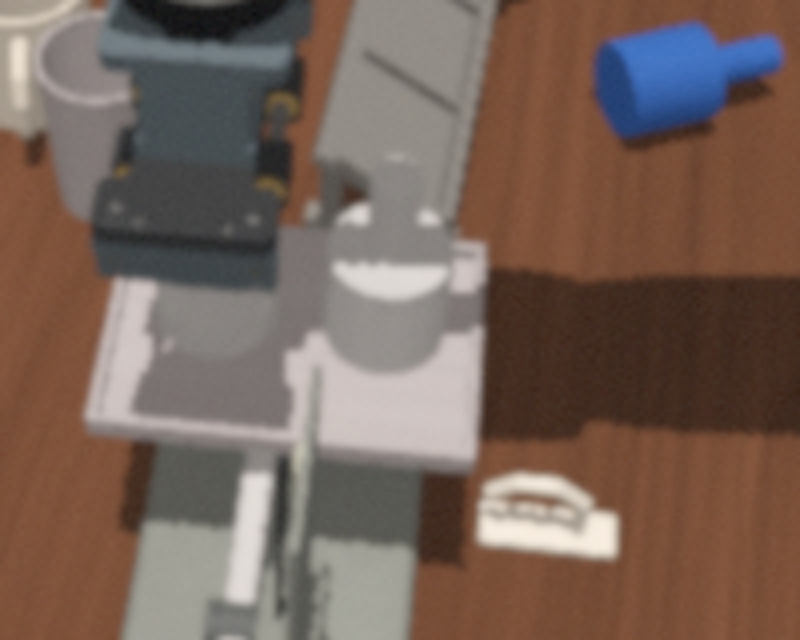

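Call:
play_rows([
  [0,0,0,0,0,0.003,-1],
  [0,0,0,0,0,0.005,-1],
  [0,0,0,0,0,0.005,-1],
  [0,0,0,0,0,0.005,-0.4],
  [0,0,0,0,0,0.005,-0.3],
  [0,0,0,0,0,0.005,-0.2],
  [0,0,0,0,0,0.005,-0.1],
  [0,0,0,0,0,0.005,0],
  [0,0,0,0,0,0.005,0],
  [0,0,0,0,0,-0.02,0],
  [0,0,0,0,0,-0.06,0],
  [0,0,0,0,0,-0.12,0],
  [0,0,0,0,0,-0.18,0],
  [0,0,0,0,0,-0.25,0],
  [0,0,0,0,0,-0.33,0],
  [0,0,0,0,0,-0.4,0],
  [0,0,0,0,0,-0.48,0],
  [0,0,0,0,0,-0.5,0],
  [0,0,0,0,0,-0.5,0],
])

```text
clock: 20.73
tool_pos: [0.5661, 0.0823, 0.2883]
orientation: [-3.137, -0.0, -1.473]
contact_force: [0.3, 0.1, -0.2]
finger_gap: 0.501
```

```bash
python3 - <<'E'
from h import *
o=st(); r=look("14",(150,350,100,400),(160,460,210,530),2.6,2)
trayz(r,(-.005,.01))
E
```

```text
t20.73 p [0.5661 0.0823 0.2883] rpy [-3.137 -0.    -1.473] F [ 0.31  0.14 -0.23] gap 45.6 j [ 0.12  0.27  1.41 -0.    1.45  1.6 ]
tray top 269 0.11160697884761435
box top 1028 0.21416030989196036
tray side 347 0.11084327108747179
box top 2273 0.21386467908838414
```

View pics/side14.png

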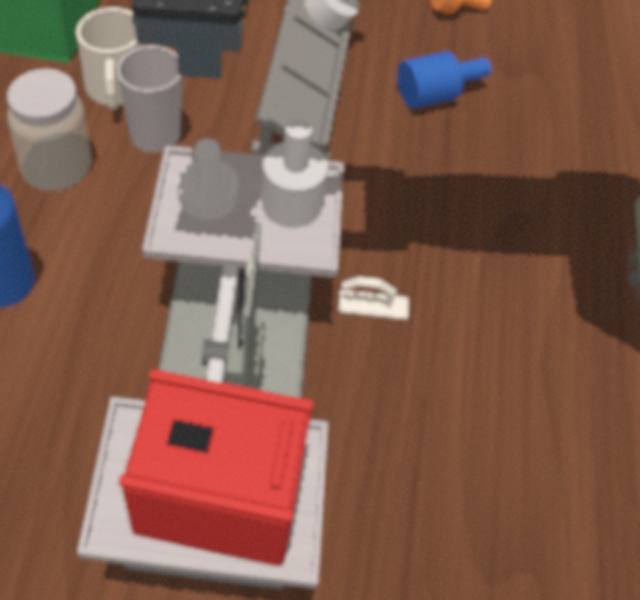

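Call:
play_rows([
  [0,0,0,0,0,-0.03,0],
  [0,0,0,0.02,0.03,-0.07,0],
  [0,0,0,0.08,0.08,-0.1,0],
  [0,0,0,0.16,0.14,-0.12,0],
  [0,0,0,0.25,0.2,-0.13,0],
  [0,0,0,0.35,0.26,-0.13,0],
  [0,0,0,0.45,0.32,-0.13,0],
  [0,0,0,0.55,0.38,-0.13,0],
  [0,0,0,0.65,0.42,-0.13,0],
  [0,0,0,0.75,0.46,-0.13,0],
  [0,0,0,0.85,0.48,-0.13,0],
  [0,0,0,0.9,0.5,-0.13,0],
  [0,0,0,0.9,0.5,-0.13,0],
  [0,0,0,0.9,0.5,-0.13,0],
  [0,0,0,0.9,0.5,-0.13,0],
  [0,0,0,0.9,0.5,-0.13,0],
  [0,0,0,0.9,0.5,-0.13,0],
])

```text
clock: 22.25
tool_pos: [0.442, -0.2003, 0.3246]
orientation: [3.14, -0.0, -1.471]
contact_force: [0.3, -0.5, -0.5]
finger_gap: 0.501
```

```bash
python3 - <<'E'
from h import *
o=st(); r=look("15",(0,480,0,640),(220,380,260,420),1,4.5)
trayz(r,(-.005,.01))
im=r["top"][0]; cv2.imwrite("pics/top15c.png",cv2.resize(im[200:340,110:330,::-1],None,fx=3.6,fy=3.6,interpolation=2))
E
```

```text
t22.25 p [ 0.442  -0.2003  0.3246] rpy [ 3.14  -0.    -1.471] F [ 0.32 -0.49 -0.47] gap 45.6 j [-0.45  0.12  1.52 -0.    1.51  1.02]
tray top 305 0.11162422324775924
box top 1041 0.21411684430440478
tray side 351 0.11076970134494976
box top 2280 0.21385998148247243
```

View pics/side15.png

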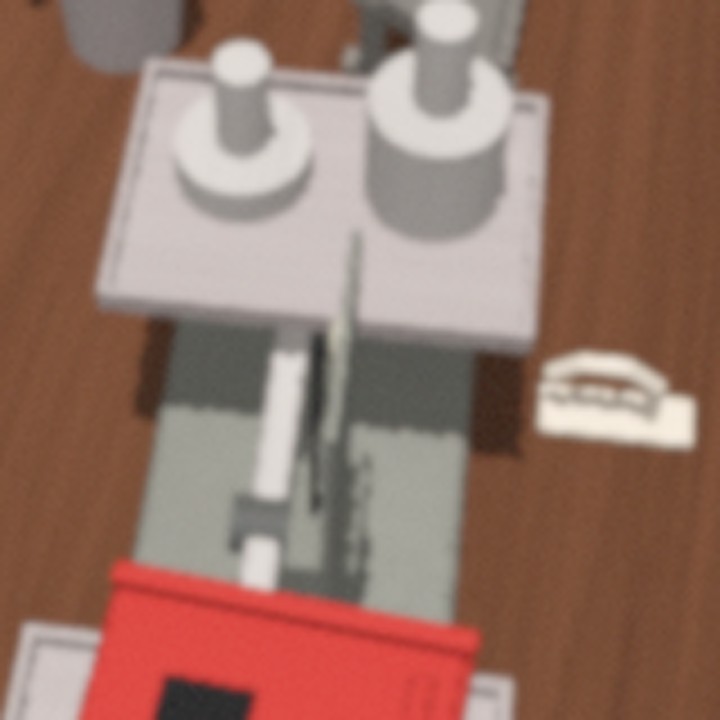

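View pics/top15c.png

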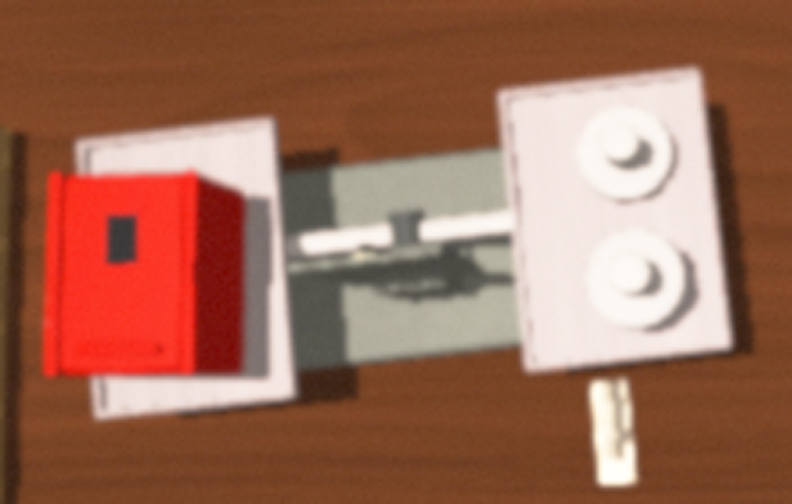

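View pics/top15.png

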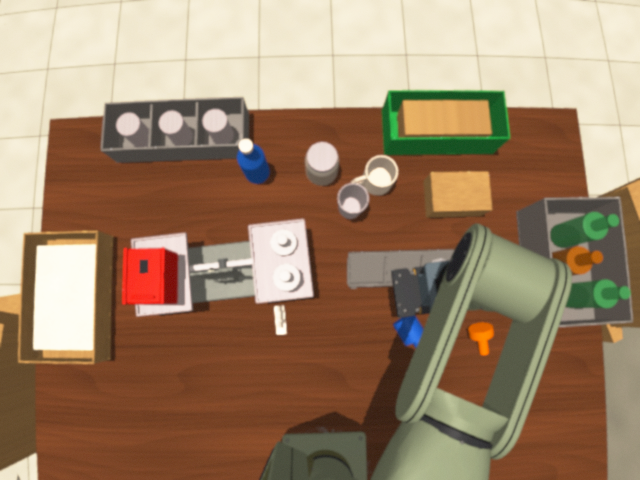

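```bash
python3 - <<'E'
from h import *
r=look("16",(0,480,0,640),(220,380,260,420),1,4.5); st()
r0={c:(None,cloud(c,np.load(f"{c}0.npy"))) for c in("top","side")}
Rm=np.array([[np.cos(YB),-np.sin(YB)],[np.sin(YB),np.cos(YB)]])
for nm,q in(("start",r0),("now",r)):
  for c in q:
    W=q[c][1].reshape(-1,3); d=(W[:,:2]-TC)@Rm
    z={}
    for n,oy,xr in(("load",0,(-.003,.006)),("box",.28,(.064,.082)),("boxn",.28,(-.082,-.066))):
        m=(d[:,0]>xr[0])&(d[:,0]<xr[1])&(abs(d[:,1]-oy)<.05)&(abs(W[:,2]-.11)<.035)
        z[n]=(m.sum(),np.median(W[m,2]).round(4) if m.sum() else None)
    print(nm,c,z)
E
```

```text
t22.45 p [ 0.442  -0.2008  0.3245] rpy [ 3.140e+00 -1.000e-03 -1.472e+00] F [ 0.22 -0.27  0.59] gap 45.3 j [-0.45  0.12  1.52 -0.    1.51  1.02]
start top {'load': (np.int64(173), np.float64(0.1356)), 'box': (np.int64(242), np.float64(0.0849)), 'boxn': (np.int64(280), np.float64(0.0851))}
start side {'load': (np.int64(201), np.float64(0.135)), 'box': (np.int64(520), np.float64(0.0849)), 'boxn': (np.int64(514), np.float64(0.085))}
now top {'load': (np.int64(163), np.float64(0.1116)), 'box': (np.int64(250), np.float64(0.1088)), 'boxn': (np.int64(285), np.float64(0.1091))}
now side {'load': (np.int64(190), np.float64(0.1107)), 'box': (np.int64(538), np.float64(0.1089)), 'boxn': (np.int64(539), np.float64(0.1089))}
```

```bash
python3 - <<'E'
from h import *
r=look("17",(0,480,0,640),(100,340,200,520),1,2.5); st()
E
```

```text
t22.55 p [ 0.4419 -0.201   0.3245] rpy [ 3.140e+00 -1.000e-03 -1.472e+00] F [ 0.28 -0.38  0.26] gap 45.6 j [-0.45  0.12  1.52 -0.    1.51  1.02]
```

View pics/side17.png

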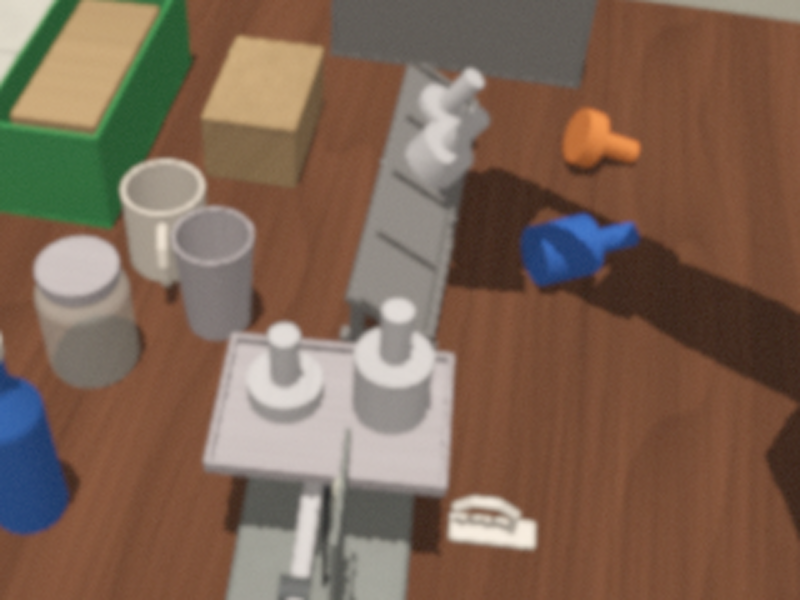

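The 200 g (crop 285,370) and 500 g (393,370) weights stand upright in the load tray. The 300 g and 100 g weights are still in the rack, and the look-alikes and bystanders haven't moved. I'm handing the job in.

```bash
python3 - <<'E'
from workcell import bot
print(bot.close_job())
E
```

```text
the job is handed in; nothing more can be done
None
```

The red battery box weighs about 700 g. I took the 500 g and the 200 g weights from the rack and set them down gently and upright in the empty tray, and the beam came to rest nearly level. I handed the job in at about 22.6 s, with the arm parked clear.

- **Beam level:** with both weights in, the load tray floor reads 110.7–111.6 mm and the box tray floor about 109 mm, against 110 mm for level. That is a lean of about 0.007 rad towards the box, so the box may be about 15 g over 700 g. With only the 500 g weight in, the lean was about 0.107 rad, or 214 g, which agrees. No other combination comes closer, as 800 g would lean about 0.04 rad the other way. I judged level from the tray heights, because neither camera clearly showed the pointer on its mark.
- **Rest of the scene:** the last pictures show the box standing in its tray and the 300 g and 100 g weights still in the rack. The look-alikes and the other objects were not moved.
- **A check that disagreed:** both cameras showed the fingertips about 27 mm further back than the stated tool frame. I set the grasp depths from the images instead, and both grips held.

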